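Make up two furniture kits at the workshop bench

TASK

Make up the two kits: in the three-bay tray put the pine batten, laid in the long bay, and the slim turned leg and the jar of screws, standing one in each square bay; in the two-bay tray put the squat bun foot and the glue bottle, standing one in each bay (which of the square bays each takes does not matter). Everything stands upright or lies flat on the floor of its bay, not on a rim, and is let go; leave the castor, the tape measure and the masking tape where they are.

Things in the scene. Friction and masses are not known exactly. Their poses are not given: they have to be found in the camera images.
- batten_c (a point): Short length of square pine batten, lying flat, 140 mm long and 45 x 45 mm in section. Point at its centre, 22.5 mm above its underside; y axis along its length, z up.
- leg_c (a point): Slim turned pine furniture leg standing upright on its flange, 95 mm tall. Flange 48 mm across and 10 mm thick at the foot; above it a straight round shaft 36 mm across from 14 to 82 mm up, tapering to 28 mm at the top. Point on its axis half-way up (47.5 mm above its underside); z up.
- bun_c (a point): Squat round pine bun foot for furniture, 54 mm tall, sides straight and 56 mm across from 10 to 46 mm up, 44 mm across at top and foot. Point on its axis half-way up (27 mm above its underside); z up.
- jar_c (a point): Round clear plastic jar of steel screws with a flat black lid, 60 mm tall, 53 mm across (lid, the top 14 mm, 54 mm across), upright. Point on its axis half-way up (30 mm above its underside); z up.
- glue_c (a point): White plastic wood-glue bottle with a small yellow nozzle, upright and closed, 105 mm tall; body 48 mm across up to 70 mm, sloping in to 22 mm at 84 mm, nozzle above. Point on its axis half-way up (52.5 mm above its underside); z up.
- castor_c (a point): Castor standing wheel-up on its square 56 mm steel plate, 70 mm tall, black wheel 48 mm across. Belongs to neither kit; it stays where it is. Point on its axis 35 mm above its underside; z up.
- tape_c (a point): Tape measure in a black case with grey round sides, 64 x 34 mm and 60 mm tall, steel end tab standing out 9 mm at its -x end. It stays where it is. Point at its centre, 30 mm above its underside; x along its 64 mm side, z up.
- roll_c (a point): Roll of paper masking tape lying flat, 68 mm across, 48 mm hole, 30 mm tall. It stays where it is. Point on its axis 15 mm above its underside; z up.
- tray3: Three-bay grey kit tray fixed to the bench, 172 mm (x) by 180 mm (y). Floor 4 mm thick; rims and dividers 8 mm thick, their tops 12 mm above the bench. Origin at its centre on the bench; z up. On its -x side one long bay, 70 mm (x) by 164 mm (y), centre at (-43, 0) mm; on its +x side two square bays 78 x 78 mm, centres at (39, 43) and (39, -43) mm.
- tray2: Two-bay grey kit tray fixed to the bench, 94 mm (x) by 180 mm (y), same floor (4 mm) and rims (12 mm high, 8 mm thick). Origin at its centre on the bench; z up. Two square bays 78 x 78 mm, centres at (0, 43) and (0, -43) mm.
Things that resemble listed ones, but are neither listed nor needed, are in the scene too. What is shaped like the part that bears jar_c but red is not meant.

How it is judged:
By the outcome, as a careful person would: the job done as asked, in the order asked, and still so for the second after the job is handed in, with the robot touching nothing.
It also fails if it takes over 112 s, if anything falls off the work surface, if the arm or the gripper's body presses on something with over 40 N, if the wrist force passes 120 N, or if a joint passes its speed limit or range.

ROBOT

A 6-joint arm with a two-finger parallel gripper is mounted at the origin on the work surface. World frame = base frame: x ahead of the robot, y to its left, z up, the work surface at z = 0. Lengths are in m, angles in rad, forces in N, time in s.
With the tool pointing down it reaches from about 0.25 to 0.775 m from the base axis. Payload 8.9 kg.
Tool frame: the origin (TCP) lies on the mounting face of the last link; the fingertips stand 173 mm ahead of it and the grasp point (between the pads) lies 155 mm ahead of it; z points along the fingers, y is the direction in which the jaws open and shut (so a half turn about z gives the same grasp; the last joint's range is limited). The gripper opens to 85 mm and grips with 20 to 120 N. Pads are 22 mm wide; open, the fingers measure 114 mm over their backs; the gripper's body (76 mm by 85 mm) begins 54 mm behind the grasp point. The pads swing forward as they close: fully open they stand 13 mm farther back than shut.
Start: joints at [1.174, 0.291, -0.153, 1.127, 0, 1.431], TCP at [0.134, 0.508, 0.405] pointing down, gripper open.
Joint ranges: [-2.52, 2.52], [-0.91, 1.74], [-1.3, 1.37], [-1.96, 2.02], [-1.52, 1.47], [-3.14, 3.14]. Speed limits (rad/s): [2.22, 2.22, 2.79, 3.14, 3.14, 3.14].

INTERFACE

Orientations are given as [roll, pitch, yaw] about the fixed x, y, z axes, in that order (R = Rz(yaw) Ry(pitch) Rx(roll)).
In Python, from rig import * gives the robot as it stands.
- The arm moves only by the tool arm_command, never from a script. Its argument "rows" is a list that holds one entry, the list of rows, each a list of 7 numbers: the shift along the tool's x, y, z normalised to -1 to 1, where 1 is 50 cm, then the turn, a rotation vector about the tool's x, y, z normalised to -1 to 1, where 1 is 2 pi rad, then the gripper's target within -1 to 1 (shut at 1, half-way at 0, fully open at -1). A call has 1 to 20 rows; each row shifts and turns the pose as measured when the row begins, along the tool's axes as they then stand; what a row does not reach is not made up. A row lasts 1/12 s, in which the tool goes at most 41.7 mm and 7.16 degrees, less where a joint would pass 70% of its speed; a pose out of reach is approached as far as the arm can. A call with a number of a shift or a turn outside -1 to 1 is refused whole. A call with a gripper value outside its range is refused whole. The fingers move at their own pace and stop on an object; "force" is the grip in N (left out, the last holds). Time passes only in rows, so rows that do not move let the fingers close. It gives the time, the measured TCP pose, the force and the opening at its end, in the units of the state.
- get_state(): the state, without advancing time (a new reading comes with each control period).
- get_image(name): name is "scene" or "side" or "wrist"; returns a dict with "image" (384x512x3 uint8, red, green, blue), "mtx" (3x3 intrinsics, pixels), "cam_to_world" (4x4, takes a point from camera to world coordinates). Camera axes: x right, y down, z forward; pixel columns grow to the right and rows downward; lengths in m; the calibration is good to about 2 mm. A picture is of the moment at which its call begins. There is no depth.
- finish_job(): hands the job in, once; it reports no verdict.
The state is a dict: "time": time; "joint_pos": joint angles; "qd": joint speeds; "tau": joint torques, N m; "position": TCP position; "tcp_rot": TCP orientation; "contact_force": force on the tool from outside, world axes, zero at the start; "wrist_torque": the same for the moment, N m; "width": finger opening in m.
Only numpy, scipy, OpenCV 4.12 (cv2) and the standard library are available. Lean on these libraries where they do the work, as an engineer would, in place of code of your own. Each camera call takes 0.05 s, during which the arm holds its last target.

## Working session

There is one attempt and no reset: what is moved stays moved. The work goes in short steps, Python scripts to look and compute and a tool call to move; the robot and the scene stay as the last step left them, time stands still between calls to the robot, and variables do not carry over. Pictures are saved under pics/ and viewed, and the job is handed in when it is done.

Besides the shell and the picture viewer there is one more tool, called after ">>>" as name([rows], argument=value, ...), one row to a line, values as JSON. arm_command: Moves the arm, as the interface text tells. Its arguments: {"type":"object","properties":{"rows":{"type":"array","items":{"type":"array","items":{"type":"array","items":{"type":"number"}}}},"force":{"type":"number"}},"required":["rows"]}

```bash
ls; mkdir -p pics
python3 - <<'E'
from rig import *
import cv2
s=get_state(); print(s)
for n in ["scene","side","wrist"]:
    d=get_image(n); cv2.imwrite(f"pics/{n}0.png",d["image"][:,:,::-1]); print(n,d["mtx"].tolist(),d["cam_to_world"].round(4).tolist())
E
```

```text
pics
{'time': 0.0, 'joint_pos': array([ 1.17369924e+00,  2.91306811e-01, -1.54098524e-01,  1.12670422e+00,
       -2.00606758e-05,  1.43149735e+00]), 'qd': array([ 0.00054798,  0.00064358, -0.0013417 , -0.00165514, -0.00102755,
        0.00068495]), 'tau': array([-5.90148629e-04, -5.37149334e+01,  3.31359601e+01,  1.60364283e-02,
       -3.78470486e-04,  1.52113522e-08]), 'position': array([0.13376956, 0.50746265, 0.40412875]), 'tcp_rot': array([-3.14028936e+00, -1.62474226e-04,  2.88379445e+00]), 'contact_force': array([0.03242673, 0.72112396, 0.19687636]), 'wrist_torque': array([ 0.00083658, -0.00230579, -0.00051132]), 'width': 0.08481365182613555}
scene [[421.6561280651429, 0.0, 254.90280727894373], [0.0, 421.6561280651429, 193.73379264753692], [0.0, 0.0, 1.0]] [[-0.8199, 0.4202, -0.3887, 0.986], [0.5724, 0.6106, -0.5473, 0.7354], [0.0073, -0.6712, -0.7412, 0.9745], [0.0, 0.0, 0.0, 1.0]]
side [[372.54036553994763, 0.0, 259.8784218011698], [0.0, 372.54036553994763, 194.53214924952448], [0.0, 0.0, 1.0]] [[-0.9533, -0.2196, 0.2074, 0.3281], [-0.3021, 0.6876, -0.6603, 0.6427], [0.0024, -0.6921, -0.7218, 0.7136], [0.0, 0.0, 0.0, 1.0]]
wrist [[311.65343699586674, 0.0, 258.97249909394145], [0.0, 311.65343699586674, 185.830974168121], [0.0, 0.0, 1.0]] [[0.2554, 0.9257, 0.2792, 0.0625], [0.9668, -0.2443, -0.0743, 0.5269], [-0.0005, 0.2889, -0.9574, 0.3719], [0.0, 0.0, 0.0, 1.0]]
```

View pics/scene0.png

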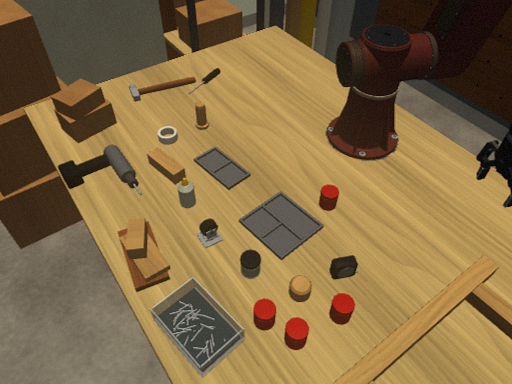

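View pics/side0.png

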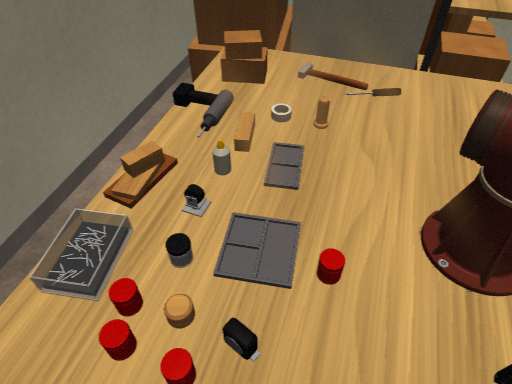

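View pics/wrist0.png

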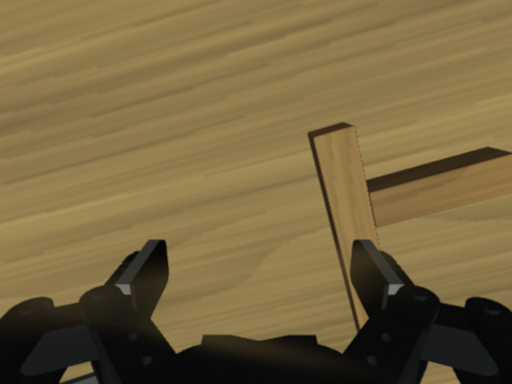

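The candidates, by scene-image pixel:
- **Batten:** (166,165) lies alone on the bench. The blocks at (137,240), (150,262) on a board, and the brown blocks at (80,110), could be mistaken for it.
- **Leg:** (201,116) is the only one.
- **Bun:** (300,288) is the only one.
- **Jar:** (250,263) has a black lid. The red ones at (329,197), (343,308), (265,314) and (296,333) are not meant.
- **Glue:** (187,194).

I'll check these choices in close crops.

Run:
```python
import cv2
a=cv2.imread("pics/scene0.png"); 
cv2.imwrite("pics/c1.png",cv2.resize(a[90:260,110:270],None,fx=3.5,fy=3.5,interpolation=cv2.INTER_CUBIC))
cv2.imwrite("pics/c2.png",cv2.resize(a[180:350,190:370],None,fx=3.5,fy=3.5,interpolation=cv2.INTER_CUBIC))
a=cv2.imread("pics/side0.png"); 
cv2.imwrite("pics/c3.png",cv2.resize(a[80:250,170:350],None,fx=3.5,fy=3.5,interpolation=cv2.INTER_CUBIC))
cv2.imwrite("pics/c4.png",cv2.resize(a[200:370,140:320],None,fx=3.5,fy=3.5,interpolation=cv2.INTER_CUBIC))
```

```text
(no output)
```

View pics/c1.png

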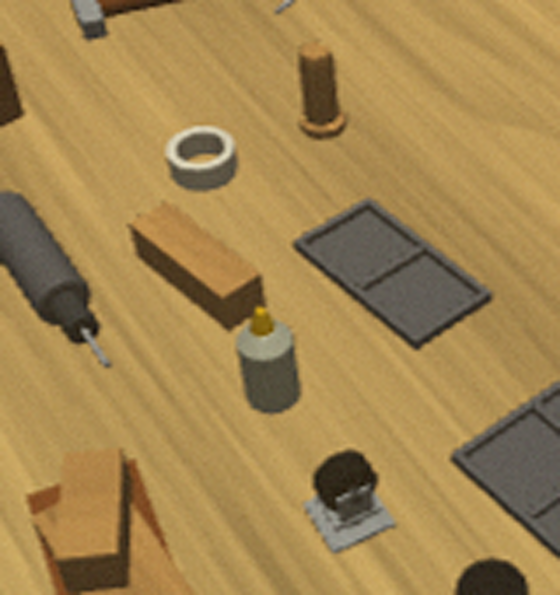

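View pics/c2.png

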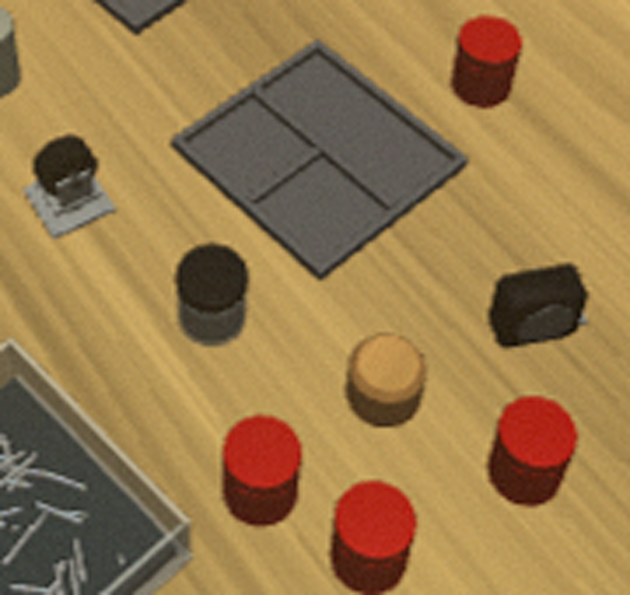

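View pics/c3.png

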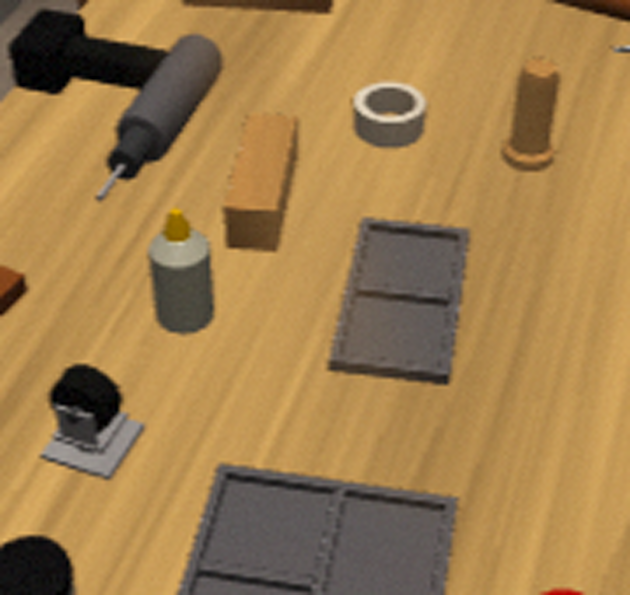

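View pics/c4.png

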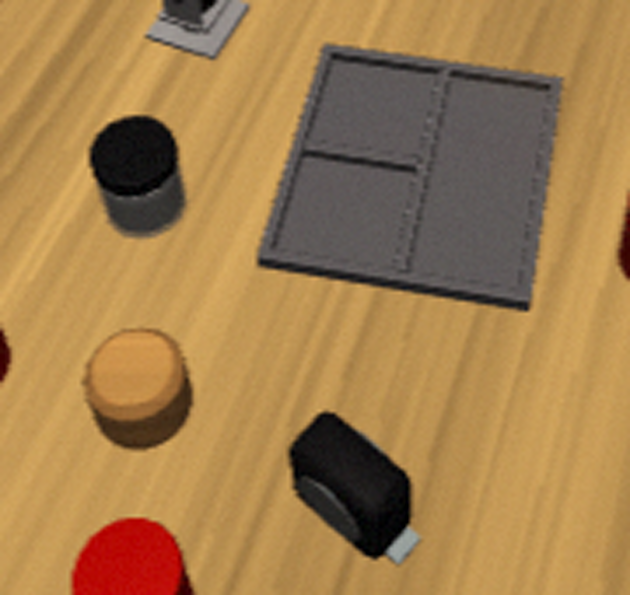

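Both views confirm the choices: plain batten, slim leg, bun, black-lidded jar and glue. Next I'll measure them by ray–plane intersection at known heights from both cameras.

```bash
cat > h.py <<'E'
import numpy as np, cv2, json
from rig import *
def ray(d,u,v,z):
    T=d["cam_to_world"];K=d["mtx"]
    r=T[:3,:3]@np.linalg.solve(K,[u,v,1.]);o=T[:3,3]
    return o+r*(z-o[2])/r[2]
def proj(d,P):
    P=np.atleast_2d(P);T=d["cam_to_world"]
    c=(P-T[:3,3])@T[:3,:3];p=c@d["mtx"].T
    return p[:,:2]/p[:,2:]
E
python3 - <<'E'
from h import *
S=get_image("scene");D=get_image("side")
c1=lambda x,y:(110+x/3.5,90+y/3.5);c2=lambda x,y:(190+x/3.5,180+y/3.5)
c3=lambda x,y:(170+x/3.5,80+y/3.5);c4=lambda x,y:(140+x/3.5,200+y/3.5)
def show(n,a,b,z):
    A=np.array([ray(S,*p,z)[:2] for p in a]);B=np.array([ray(D,*p,z)[:2] for p in b])
    print(n,"scene",A.round(4).tolist(),"side",B.round(4).tolist(),"mean",A.mean(0).round(4),B.mean(0).round(4))
    if len(a)==4:
        for X in(A,B): print("  sides",[(round(float(np.linalg.norm(X[(i+1)%4]-X[i])),4),round(float(np.degrees(np.arctan2(*(X[(i+1)%4]-X[i])[::-1]))),1)) for i in range(4)])
show("tray3",[c2(*p) for p in[(317,42),(467,160),(320,277),(172,143)]],[c4(*p) for p in[(326,46),(561,78),(528,300),(259,262)]],.012)
show("tray2",[c1(*p) for p in[(370,199),(490,297),(417,346),(296,243)]],[c3(*p) for p in[(365,219),(469,230),(449,378),(330,366)]],.012)
show("batten",[c1(*p) for p in[(131,228),(166,204),(262,277),(229,300)]],[c3(*p) for p in[(247,113),(296,118),(278,214),(226,208)]],.045)
show("jar",[c2(212,277)],[c4(135,155)],.06)
show("bun",[c2(388,367)],[c4(141,369)],.054)
show("legtop",[c1(316,48)],[c3(540,66)],.095)
show("legbot",[c1(322,122)],[c3(527,152)],.010)
show("glue",[c1(262,312)],[c3(176,213)],.105)
show("castor",[c1(350,516)],[c3(93,446)],.003)
show("roll",[c1(201,147)],[c3(389,103)],.03)
show("tape",[c2(535,280)],[c4(350,465)],.06)
E
```

```text
tray3 scene [[0.4117, 0.0638], [0.3896, 0.2389], [0.5587, 0.2608], [0.58, 0.086]] side [[0.5737, 0.0823], [0.4076, 0.0602], [0.3866, 0.2355], [0.5515, 0.2603]] mean [0.485  0.1624] [0.4798 0.1596]
  sides [(0.1765, 97.2), (0.1705, 7.4), (0.1761, -83.1), (0.1697, -172.5)]
  sides [(0.1675, -172.4), (0.1765, 96.8), (0.1667, 8.6), (0.1794, -82.9)]
tray2 scene [[0.4678, -0.2287], [0.4474, -0.0512], [0.5355, -0.0375], [0.5583, -0.2148]] side [[0.5538, -0.2191], [0.4652, -0.2317], [0.4398, -0.053], [0.5296, -0.0379]] mean [ 0.5023 -0.1331] [ 0.4971 -0.1354]
  sides [(0.1786, 96.6), (0.0892, 8.9), (0.1788, -82.7), (0.0915, -171.3)]
  sides [(0.0895, -171.9), (0.1804, 98.1), (0.0911, 9.5), (0.1827, -82.4)]
batten scene [[0.6885, -0.2861], [0.6471, -0.2979], [0.6199, -0.1607], [0.6577, -0.1516]] side [[0.6867, -0.2929], [0.6422, -0.2989], [0.6133, -0.163], [0.6568, -0.1574]] mean [ 0.6533 -0.2241] [ 0.6497 -0.2281]
  sides [(0.043, -164.0), (0.1399, 101.2), (0.0389, 13.5), (0.1379, -77.1)]
  sides [(0.0449, -172.3), (0.139, 102.0), (0.0439, 7.3), (0.1388, -77.6)]
jar scene [[0.6452, 0.2395]] side [[0.6378, 0.2396]] mean [0.6452 0.2395] [0.6378 0.2396]
bun scene [[0.5834, 0.3685]] side [[0.5737, 0.3648]] mean [0.5834 0.3685] [0.5737 0.3648]
legtop scene [[0.4393, -0.3687]] side [[0.4407, -0.369]] mean [ 0.4393 -0.3687] [ 0.4407 -0.369 ]
legbot scene [[0.4454, -0.3608]] side [[0.4403, -0.3611]] mean [ 0.4454 -0.3608] [ 0.4403 -0.3611]
glue scene [[0.6632, -0.0668]] side [[0.6609, -0.0685]] mean [ 0.6632 -0.0668] [ 0.6609 -0.0685]
castor scene [[0.6773, 0.083]] side [[0.6726, 0.0854]] mean [0.6773 0.083 ] [0.6726 0.0854]
roll scene [[0.5754, -0.3718]] side [[0.5745, -0.3697]] mean [ 0.5754 -0.3718] [ 0.5745 -0.3697]
tape scene [[0.4518, 0.3762]] side [[0.4461, 0.3831]] mean [0.4518 0.3762] [0.4461 0.3831]
```

```bash
cat > ov.py <<'E'
from h import *
def circ(x,y,z,r,n=24):
    t=np.linspace(0,2*np.pi,n+1);return np.c_[x+r*np.cos(t),y+r*np.sin(t),np.full(n+1,z)]
def rect(x,y,z,a,b,yaw,cx=0,cy=0):
    c,s=np.cos(yaw),np.sin(yaw)
    p=np.array([[-a,-b],[a,-b],[a,b],[-a,b],[-a,-b]])/2+[cx,cy]
    return np.c_[x+c*p[:,0]-s*p[:,1],y+s*p[:,0]+c*p[:,1],np.full(5,z)]
G=dict(tray3=(.4818,.1605,np.radians(7.4)),tray2=(.4993,-.1346,np.radians(7.7)),batten=(.651,-.2265,np.radians(11.7)),
 jar=(.641,.2395),bun=(.578,.3665),leg=(.4415,-.365),glue=(.6615,-.068))
def curves(G,dz={}):
    C=[]
    x,y,a=G["tray3"]
    C+=[rect(x,y,.012,.172,.180,a),rect(x,y,.012,.07,.164,a,-.043,0),rect(x,y,.012,.078,.078,a,.039,.043),rect(x,y,.012,.078,.078,a,.039,-.043)]
    x,y,a=G["tray2"]
    C+=[rect(x,y,.012,.094,.180,a),rect(x,y,.012,.078,.078,a,0,.043),rect(x,y,.012,.078,.078,a,0,-.043)]
    x,y,a=G["batten"];C+=[rect(x,y,.045,.045,.14,a),rect(x,y,0,.045,.14,a)]
    for n,L in dict(jar=[(.06,.027),(0,.0265)],bun=[(.054,.022),(.01,.028)],leg=[(.095,.014),(.005,.024)],glue=[(.105,.004),(.07,.024),(0,.024)]).items():
        for z,r in L: C.append(circ(*G[n],z,r))
    return C
if __name__=="__main__":
    for n in["scene","side"]:
        d=get_image(n);im=cv2.resize(d["image"][:,:,::-1],None,fx=4,fy=4,interpolation=cv2.INTER_CUBIC)
        for c in curves(G):
            p=(proj(d,c)+.5)*4-.5
            cv2.polylines(im,[np.round(p*8).astype(np.int32)],False,(0,255,0),1,cv2.LINE_AA,3)
        if n=="scene":
            cv2.imwrite("pics/o1.png",im[360:900,520:1300]);cv2.imwrite("pics/o2.png",im[740:1280,800:1500])
        else:
            cv2.imwrite("pics/o3.png",im[360:900,680:1400]);cv2.imwrite("pics/o4.png",im[820:1360,560:1300])
E
python3 ov.py
```

```text
(no output)
```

View pics/o1.png

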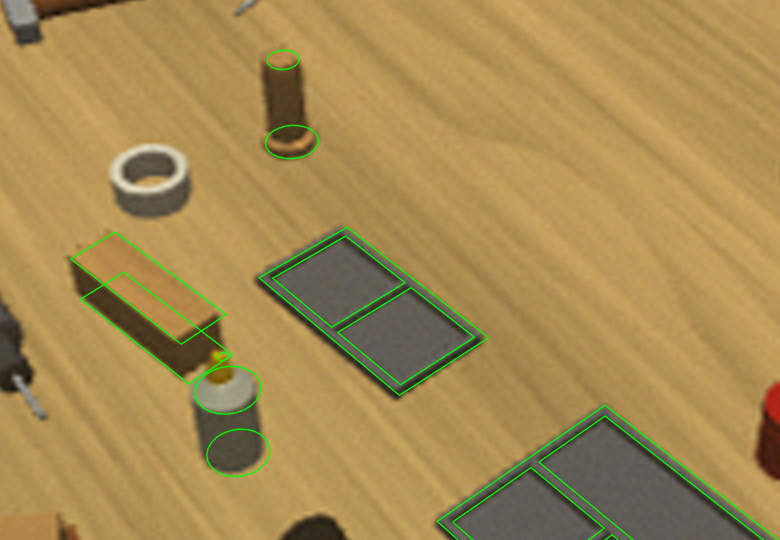

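View pics/o2.png

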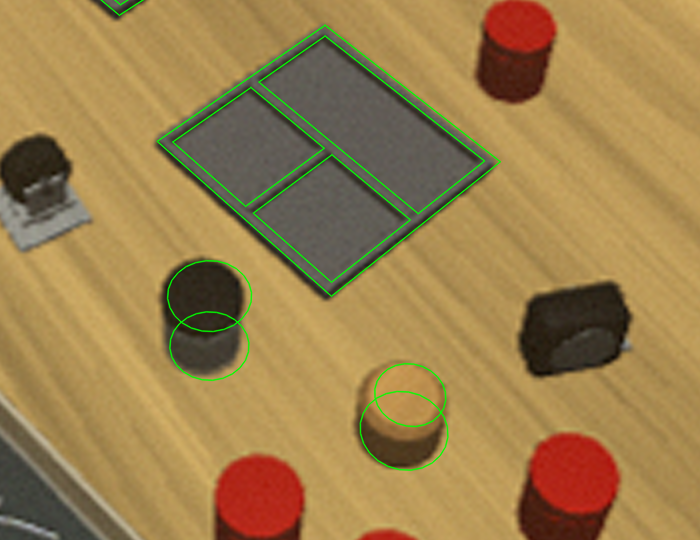

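View pics/o3.png

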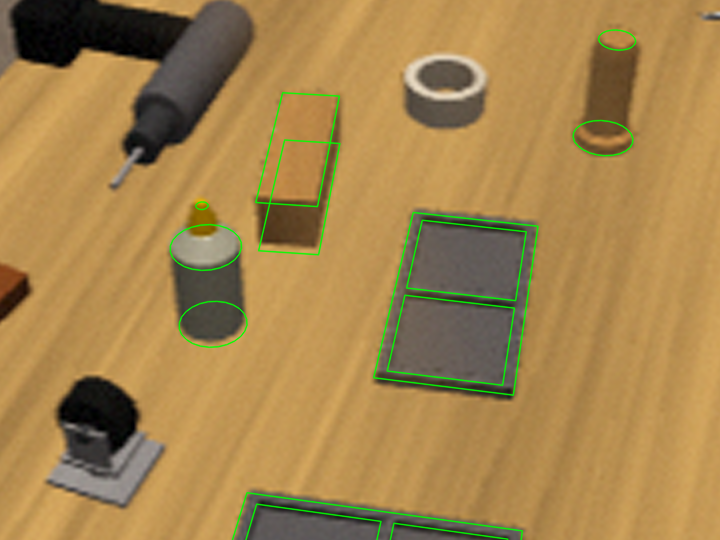

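View pics/o4.png

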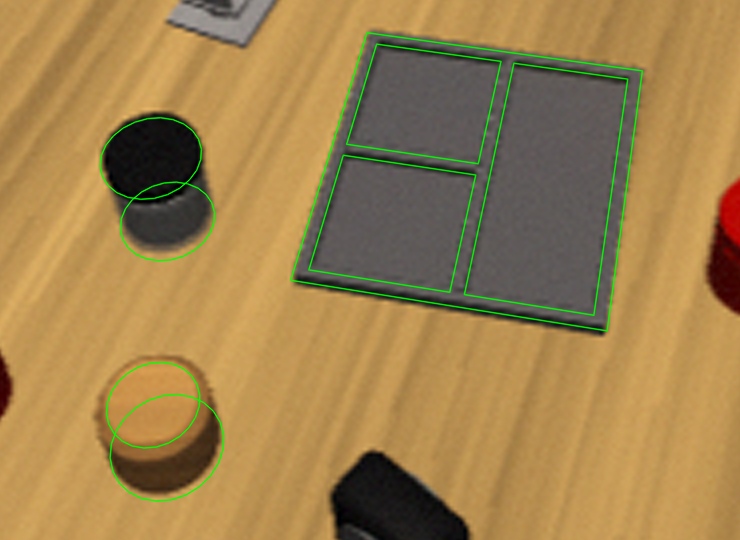

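The overlays fit within about 2–4 mm in both views, and the tray rims match nearly exactly. Those errors are small against the grasp and bay slack. Next is a helper that turns a world target into tool-axis rows.

```bash
cat > plan.py <<'E'
from h import *
from scipy.spatial.transform import Rotation as R
import sys
def plan(wps,grip,pose=None,step=.038,tstep=6.5):
    """wps: list of (x,y,z_tcp,yawdeg,step?)"""
    s=get_state()
    p=np.array(s["position"]);Rm=R.from_euler("xyz",s["tcp_rot"])
    rows=[]
    for w in wps:
        x,y,z,yaw=w[:4];st=w[4] if len(w)>4 else step
        t=np.array([x,y,z]);Rt=R.from_euler("xyz",[np.pi,0,np.radians(yaw)])
        rv=(Rm.inv()*Rt).as_rotvec()
        n=max(1,int(np.ceil(np.linalg.norm(t-p)/st)),int(np.ceil(np.degrees(np.linalg.norm(rv))/tstep)))
        for k in range(n):
            d=Rm.inv().apply((t-p)/(n-k))/.5
            rr=(Rm.inv()*Rt).as_rotvec()/(n-k)/(2*np.pi)
            d=d.round(4);rr=rr.round(4)
            rows.append([*map(float,d),*map(float,rr),grip])
            p=p+Rm.apply(d*.5);Rm=Rm*R.from_rotvec(rr*2*np.pi)
    print(len(rows),"rows\n"+",".join(str([0 if v==0 else v for v in r]).replace(" ","") for r in rows))
def st():
    s=get_state();print("t",round(s["time"],2),"p",np.round(s["position"],4),"rpy",np.degrees(s["tcp_rot"]).round(2),"w",round(s["width"],4),"F",np.round(s["contact_force"],1),"q",np.round(s["joint_pos"],2))
E
python3 -c "
from plan import *
plan([(.645,-.225,.36,101.7),(.652,-.2265,.25,101.7)],-1)"
```

```text
27 rows
[-0.0568,-0.0482,0.0037,0,0,0.0074,-1],[-0.0589,-0.0455,0.0037,0,0,0.0074,-1],[-0.061,-0.0427,0.0037,0,0,0.0073,-1],[-0.0629,-0.0398,0.0037,0,0,0.0074,-1],[-0.0647,-0.0369,0.0037,0,0,0.0073,-1],[-0.0663,-0.0339,0.0037,0,0,0.0074,-1],[-0.0678,-0.0308,0.0037,0,0,0.0073,-1],[-0.0691,-0.0276,0.0037,0,0,0.0074,-1],[-0.0703,-0.0244,0.0037,0,0,0.0073,-1],[-0.0714,-0.0211,0.0037,0,0,0.0074,-1],[-0.0723,-0.0178,0.0037,0,0,0.0073,-1],[-0.073,-0.0145,0.0038,0,0,0.0074,-1],[-0.0736,-0.011,0.0037,0,0,0.0073,-1],[-0.074,-0.0077,0.0038,0,0,0.0074,-1],[-0.0743,-0.0042,0.0037,0,0,0.0073,-1],[-0.0744,-0.0008,0.0038,0,0,0.0074,-1],[-0.0744,0.0027,0.0037,0,0,0.0073,-1],[-0.0742,0.0061,0.0038,0,0,0.0074,-1],[-0.0738,0.0095,0.0037,0,0,0.0073,-1],[-0.0733,0.0129,0.0038,0,0,0.0074,-1],[-0.0727,0.0163,0.0037,0,0,0.0073,-1],[-0.0718,0.0196,0.0038,0,0,0.0074,-1],[-0.0708,0.0229,0.0037,0,0,0.0073,-1],[-0.0698,0.0261,0.0038,0,0,0.0074,-1],[-0.0019,0.0044,0.0733,0,0,0,-1],[-0.0019,0.0044,0.0733,0,0,0,-1],[-0.0019,0.0044,0.0734,0,0,0,-1]
```

>>> arm_command([
  [[-0.057,-0.048,0.004,0,0,0.0074,-1],[-0.059,-0.045,0.004,0,0,0.0074,-1],[-0.061,-0.043,0.004,0,0,0.0074,-1],[-0.063,-0.04,0.004,0,0,0.0074,-1],[-0.065,-0.037,0.004,0,0,0.0074,-1],[-0.066,-0.034,0.004,0,0,0.0074,-1],[-0.068,-0.031,0.004,0,0,0.0074,-1],[-0.069,-0.028,0.004,0,0,0.0074,-1],[-0.07,-0.024,0.004,0,0,0.0074,-1],[-0.071,-0.021,0.004,0,0,0.0074,-1],[-0.072,-0.018,0.004,0,0,0.0074,-1],[-0.073,-0.015,0.004,0,0,0.0074,-1],[-0.074,-0.011,0.004,0,0,0.0074,-1],[-0.074,-0.008,0.004,0,0,0.0074,-1],[-0.074,-0.004,0.004,0,0,0.0074,-1],[-0.074,-0.001,0.004,0,0,0.0074,-1]],
], force=40)

```text
time: 1.68
position: [0.4768, -0.0033, 0.3717]
tcp_rot: [3.132, -0.001, 2.117]
contact_force: [1.4, 1.0, 1.2]
width: 0.0853
```

```bash
sed -i 's/d=d.round(4)/d=d.round(3)/;s/rr=rr.round(4)/rr=rr.round(4)/' plan.py; python3 -c "
from plan import *
st();plan([(.65,-.2265,.3,101.7)],-1)"
```

```text
t 1.68 p [ 0.4768 -0.0033  0.3717] rpy [ 1.7948e+02 -6.0000e-02  1.2127e+02] w 0.0853 F [1.4 1.  1.2] q [-0.16  0.22 -0.34  1.01  0.01  0.86]
8 rows
[-0.07,0.008,0.018,0.0002,-0.0001,0.0068,-1],[-0.07,0.011,0.018,0.0002,0,0.0068,-1],[-0.069,0.014,0.018,0.0002,-0.0001,0.0068,-1],[-0.069,0.017,0.018,0.0002,0,0.0068,-1],[-0.068,0.02,0.018,0.0002,0,0.0068,-1],[-0.067,0.022,0.018,0.0001,-0.0001,0.0068,-1],[-0.066,0.025,0.018,0.0002,0,0.0068,-1],[-0.064,0.029,0.018,0.0001,-0.0001,0.0068,-1]
```

>>> arm_command([
  [[-0.07,0.008,0.018,0.0002,0,0.0068,-1],[-0.07,0.011,0.018,0.0002,0,0.0068,-1],[-0.069,0.014,0.018,0.0002,0,0.0068,-1],[-0.069,0.017,0.018,0.0002,0,0.0068,-1],[-0.068,0.02,0.018,0.0002,0,0.0068,-1],[-0.067,0.022,0.018,0.0002,0,0.0068,-1],[-0.066,0.025,0.018,0.0002,0,0.0068,-1],[-0.064,0.029,0.018,0.0002,0,0.0068,-1],[0,0,0,0,0,0,-1]],
])

```text
time: 2.43
position: [0.6565, -0.2481, 0.2939]
tcp_rot: [3.141, -0.0, 1.747]
contact_force: [-2.1, 1.2, -1.9]
width: 0.0851
```

```bash
cat > look.py <<'E'
import sys
from ov import *
from plan import *
st()
d=get_image("wrist");im=cv2.resize(d["image"][:,:,::-1],None,fx=1.5,fy=1.5,interpolation=cv2.INTER_CUBIC)
for c in curves(G):
    T=d["cam_to_world"]
    if ((c-T[:3,3])@T[:3,2]).min()<.05: continue
    p=(proj(d,c)+.5)*1.5-.5
    if np.abs(p).max()>3000: continue
    cv2.polylines(im,[np.round(p*8).astype(np.int32)],False,(0,255,0),1,cv2.LINE_AA,3)
cv2.imwrite(f"pics/{sys.argv[1]}.png",im)
E
python3 look.py w1
```

```text
t 2.43 p [ 0.6565 -0.2481  0.2939] rpy [ 1.7996e+02 -3.0000e-02  1.0011e+02] w 0.0851 F [-2.1  1.2 -1.9] q [-0.47  0.7   0.22  1.09  0.    0.93]
```

View pics/w1.png

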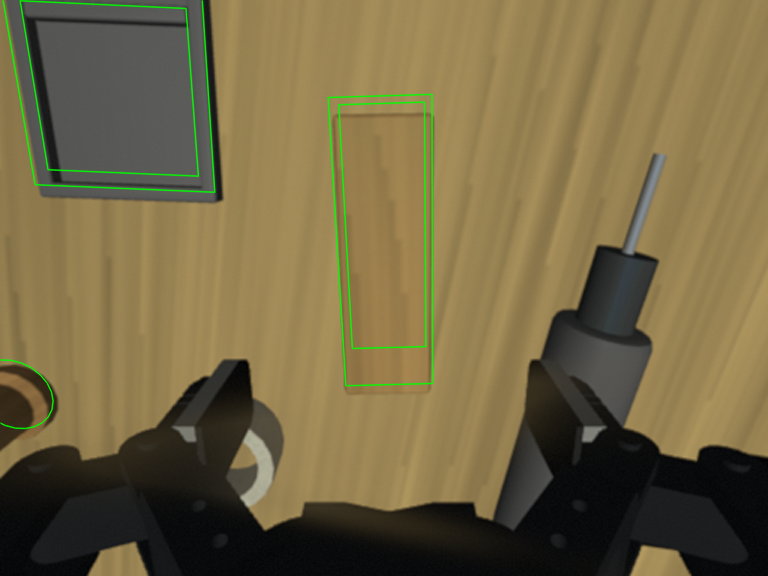

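The overlay sits about 10 px off for tray and batten alike, so that's a wrist-camera or settling offset and their relative pose agrees. The drill clears the right finger. The arm also overshoots by about one row at full speed, so I'll taper the ends of moves.

```bash
python3 -c "
from plan import *
plan([(.652,-.2265,.25,101.5,.02),(.652,-.2265,.188,101.5,.015)],-1)"
```

```text
8 rows
[0.013,0,0.03,0,-0.0001,-0.0011,-1],[0.013,0,0.03,0,-0.0001,-0.0012,-1],[0.014,0.001,0.03,0,-0.0001,-0.0011,-1],[0,0,0.025,0,0,0,-1],[0,0,0.025,0,0,0,-1],[0,0,0.025,0,0,0,-1],[0,0,0.024,0,0,0,-1],[0,0,0.025,0,0,0,-1]
```

>>> arm_command([
  [[0.013,0,0.03,0,0,-0.001,-1],[0.013,0,0.03,0,0,-0.001,-1],[0.014,0,0.03,0,0,-0.001,-1],[0,0,0.02,0,0,0,-1],[0,0,0.02,0,0,0,-1],[0,0,0.012,0,0,0,-1],[0,0,0,0,0,0,-1]],
])

```text
time: 3.07
position: [0.6506, -0.2237, 0.2226]
tcp_rot: [3.14, -0.002, 1.772]
contact_force: [-0.9, -0.1, 0.5]
width: 0.0854
```

```bash
python3 look.py w2; python3 -c "
from plan import *
plan([(.652,-.2265,.188,101.5,.015)],-1)"
```

```text
t 3.07 p [ 0.6506 -0.2237  0.2226] rpy [ 1.7993e+02 -1.1000e-01  1.0156e+02] w 0.0854 F [-0.9 -0.1  0.5] q [-0.44  0.73  0.08  0.92  0.    0.93]
3 rows
[-0.002,0,0.023,0.0001,-0.0001,0,-1],[-0.002,0.001,0.024,0.0001,-0.0001,0.0001,-1],[-0.002,0,0.023,0.0001,-0.0001,0,-1]
```

View pics/w2.png

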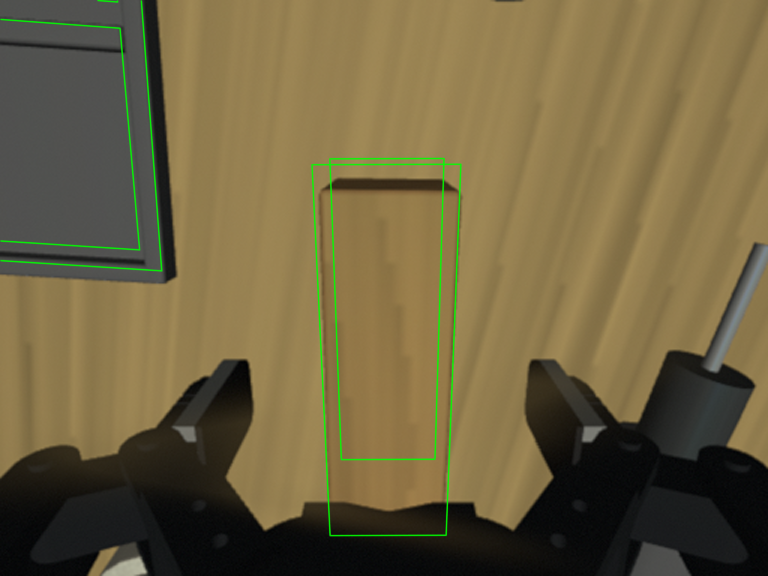

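The batten is centred between the fingers. Its end shows about 4 mm further toward −y than estimated, so I'll shift the grasp a little, go down and close.

>>> arm_command([
  [[-0.004,0,0.024,0,0,0,-1],[-0.004,0,0.024,0,0,0,-1],[-0.002,0,0.015,0,0,0,-1],[0,0,0.004,0,0,0,-1],[0,0,0,0,0,0,-1],[0,0,0,0,0,0,0.9],[0,0,0,0,0,0,0.9],[0,0,0,0,0,0,0.9],[0,0,0,0,0,0,0.9],[0,0,0,0,0,0,0.9],[0,0,0,0,0,0,0.9],[0,0,0,0,0,0,0.9]],
])

```text
time: 4.12
position: [0.6533, -0.2307, 0.1893]
tcp_rot: [3.136, 0.002, 1.771]
contact_force: [0.9, -0.1, -0.6]
width: 0.0446
```

```bash
python3 -c "
from plan import *
st()"
```

```text
t 4.12 p [ 0.6533 -0.2307  0.1893] rpy [1.7968e+02 9.0000e-02 1.0149e+02] w 0.0446 F [ 0.9 -0.1 -0.6] q [-0.45  0.77  0.07  0.86  0.    0.92]
```

```bash
python3 -c "
from plan import *
plan([(.645,-.22,.30,101.5,.03),(.4392,.148,.30,97.4,.036),(.4392,.155,.30,97.4,.01),(.4392,.155,.22,97.4,.025)],.9)"
```

```text
21 rows
[0.006,-0.003,-0.055,0.0002,0.0001,0,0.9],[0.006,-0.003,-0.055,0.0002,0,0,0.9],[0.006,-0.003,-0.056,0.0003,0.0001,0,0.9],[0.006,-0.002,-0.055,0.0002,0,0,0.9],[0.067,-0.021,0,0,0,0.0009,0.9],[0.067,-0.022,0,0,0,0.001,0.9],[0.067,-0.022,0,0,0,0.0009,0.9],[0.066,-0.023,0,0,0,0.001,0.9],[0.066,-0.023,0,0,0,0.0009,0.9],[0.066,-0.023,0,0,0,0.001,0.9],[0.066,-0.024,0,0,0,0.0009,0.9],[0.066,-0.024,0,0,0,0.001,0.9],[0.066,-0.025,0,0,0,0.0009,0.9],[0.066,-0.025,0,0,0,0.001,0.9],[0.066,-0.025,0,0,0,0.0009,0.9],[0.065,-0.026,-0.001,0,0,0.001,0.9],[0.014,0.002,0,0,0,0,0.9],[0,0,0.04,0,0,0,0.9],[0,0,0.04,0,0,0,0.9],[0,0,0.04,0,0,0,0.9],[0,0,0.04,0,0,0,0.9]
```

>>> arm_command([
  [[0.006,-0.003,-0.055,0.0002,0,0,0.9],[0.006,-0.003,-0.055,0.0002,0,0,0.9],[0.006,-0.003,-0.055,0.0002,0,0,0.9],[0.006,-0.002,-0.055,0.0002,0,0,0.9],[0.05,-0.015,0,0,0,0.001,0.9],[0.067,-0.022,0,0,0,0.001,0.9],[0.067,-0.022,0,0,0,0.001,0.9],[0.066,-0.023,0,0,0,0.001,0.9],[0.066,-0.023,0,0,0,0.001,0.9],[0.066,-0.023,0,0,0,0.001,0.9],[0.066,-0.024,0,0,0,0.001,0.9],[0.066,-0.024,0,0,0,0.001,0.9],[0.066,-0.025,0,0,0,0.001,0.9],[0.066,-0.025,0,0,0,0.001,0.9],[0.05,-0.02,0,0,0,0.001,0.9],[0.03,-0.012,0,0,0,0.001,0.9],[0,0,0,0,0,0,0.9],[0,0,0,0,0,0,0.9]],
])

```text
time: 5.62
position: [0.4469, 0.1303, 0.3037]
tcp_rot: [3.135, 0.002, 1.691]
contact_force: [0.4, -1.1, -0.2]
width: 0.0448
```

```bash
python3 look.py w3; python3 -c "
from plan import *
st();plan([(.4392,.155,.23,97.4,.025)],.9)"
```

```text
t 5.62 p [0.4469 0.1303 0.3037] rpy [1.7964e+02 1.3000e-01 9.6860e+01] w 0.0448 F [ 0.4 -1.1 -0.2] q [ 0.13  0.26 -0.48  0.82 -0.    1.58]
t 5.67 p [0.447  0.13   0.3036] rpy [1.7965e+02 1.2000e-01 9.6830e+01] w 0.0446 F [-1.1 -0.4 -0.9] q [ 0.13  0.26 -0.48  0.82 -0.    1.58]
4 rows
[0.013,-0.003,0.037,0.0002,0.0001,-0.0004,0.9],[0.013,-0.002,0.037,0.0003,0.0001,-0.0004,0.9],[0.013,-0.003,0.037,0.0002,0.0001,-0.0004,0.9],[0.013,-0.002,0.036,0.0003,0,-0.0004,0.9]
```

View pics/w3.png

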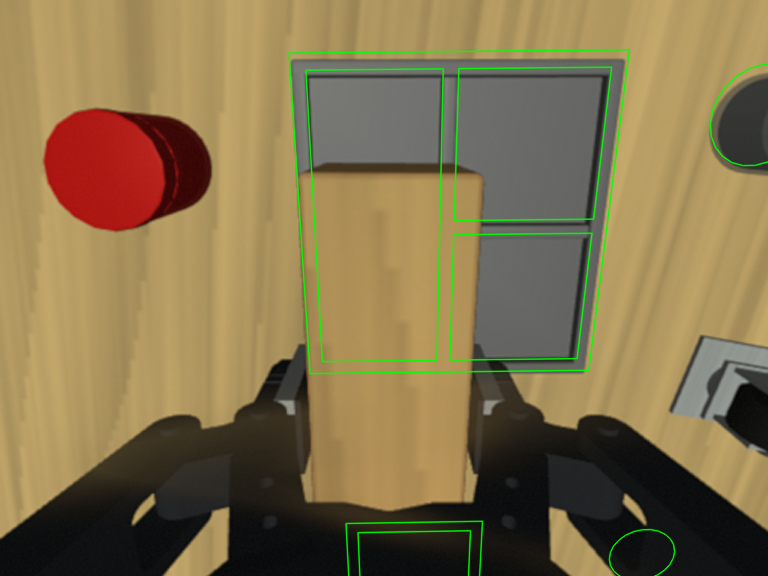

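```bash
python3 -c "
from plan import *
d=get_image('wrist')
for dv in (0,6): print(ray(d,300/1.5,172/1.5-dv,.1593).round(4),ray(d,482/1.5,175/1.5-dv,.1593).round(4))
st();plan([(.4392,.155,.23,97.4,.025)],.9)"
```

```text
[0.4196 0.1936 0.1593] [0.462  0.198  0.1593]
[0.4195 0.1957 0.1593] [0.4616 0.2    0.1593]
t 5.72 p [0.4474 0.1295 0.3036] rpy [1.7964e+02 1.3000e-01 9.6770e+01] w 0.0444 F [ 0.2  0.1 -0.8] q [ 0.13  0.27 -0.48  0.82 -0.    1.58]
4 rows
[0.013,-0.003,0.037,0.0002,0.0001,-0.0004,0.9],[0.013,-0.003,0.037,0.0003,0.0001,-0.0005,0.9],[0.013,-0.002,0.037,0.0002,0.0001,-0.0004,0.9],[0.014,-0.003,0.036,0.0003,0.0001,-0.0005,0.9]
```

>>> arm_command([
  [[0.014,-0.003,0.037,0.0002,0,-0.0004,0.9],[0.014,-0.003,0.037,0.0003,0,-0.0004,0.9],[0.014,-0.002,0.037,0.0003,0,-0.0004,0.9],[0.014,-0.003,0.03,0.0003,0,-0.0004,0.9],[0,0,0.01,0,0,0,0.9],[0,0,0,0,0,0,0.9]],
])

```text
time: 6.22
position: [0.4446, 0.1517, 0.2263]
tcp_rot: [3.136, 0.004, 1.691]
contact_force: [0.1, -0.3, -0.2]
width: 0.0447
```

```bash
python3 -c "
from plan import *
st();plan([(.439,.157,.194,97.4,.012)],.9)"
```

```text
t 6.22 p [0.4446 0.1517 0.2263] rpy [179.68   0.24  96.87] w 0.0447 F [ 0.1 -0.3 -0.2] q [ 0.17  0.38 -0.56  0.63 -0.    1.63]
3 rows
[0.004,-0.003,0.022,0.0003,0.0002,-0.0005,0.9],[0.004,-0.004,0.021,0.0003,0.0002,-0.0005,0.9],[0.004,-0.003,0.022,0.0003,0.0003,-0.0005,0.9]
```

>>> arm_command([
  [[0.005,-0.004,0.02,0.0005,0.0003,-0.0006,0.9],[0.005,-0.004,0.02,0.0005,0.0003,-0.0006,0.9],[0.003,-0.004,0.012,0,0,-0.0006,0.9],[0,0,0.006,0,0,0,0.9],[0,0,0,0,0,0,0.9]],
])

```text
time: 6.63
position: [0.4397, 0.1558, 0.1962]
tcp_rot: [3.14, 0.0, 1.7]
contact_force: [0.2, 0.0, -0.3]
width: 0.0442
```

```bash
python3 -c "
from plan import *
st();plan([(.439,.157,.194,97.4,.012)],.9)"
```

```text
t 6.63 p [0.4397 0.1558 0.1962] rpy [1.799e+02 2.000e-02 9.739e+01] w 0.0442 F [ 0.2  0.  -0.3] q [ 0.18  0.42 -0.6   0.55 -0.    1.63]
1 rows
[0.003,-0.001,0.004,0.0003,0.0001,0,0.9]
```

>>> arm_command([
  [[0.002,0,0.004,0,0,0,0.9],[0,0,0.002,0,0,0,0.9],[0,0,0,0,0,0,0.9]],
])

```text
time: 6.88
position: [0.4398, 0.1568, 0.1933]
tcp_rot: [3.139, 0.0, 1.7]
contact_force: [0.2, 0.7, -0.4]
width: 0.0443
```

>>> arm_command([
  [[0,0,0,0,0,0,-0.4],[0,0,0,0,0,0,-0.4],[0,0,0,0,0,0,-0.4],[0,0,0,0,0,0,-0.4],[0,0,-0.03,0,0,0,-0.4],[0,0,-0.06,0,0,0,-0.4],[0,0,-0.06,0,0,0,-0.4],[0,0,-0.06,0,0,0,-1]],
])

```text
time: 7.55
position: [0.4374, 0.1564, 0.2978]
tcp_rot: [-3.135, 0.001, 1.7]
contact_force: [0.5, 1.0, 0.6]
width: 0.0702
```

```bash
python3 look.py w4; python3 -c "
from plan import *
plan([(.4415,-.30,.34,97.5,.038),(.4415,-.365,.30,97.5,.025)],-1)"
```

```text
t 7.55 p [0.4374 0.1564 0.2978] rpy [-1.7962e+02  6.0000e-02  9.7390e+01] w 0.0702 F [0.5 1.  0.6] q [ 0.19  0.28 -0.48  0.82 -0.    1.63]
17 rows
[-0.07,-0.009,-0.006,0,0,0,-1],[-0.07,-0.009,-0.006,0,0,0,-1],[-0.07,-0.009,-0.006,0,0,0,-1],[-0.07,-0.009,-0.006,0,0,0,-1],[-0.07,-0.009,-0.005,0,0,0,-1],[-0.07,-0.009,-0.006,0,0,0,-1],[-0.07,-0.008,-0.005,0,0,0,-1],[-0.069,-0.009,-0.006,0,0,0,-1],[-0.07,-0.008,-0.005,0,0,-0.0001,-1],[-0.069,-0.009,-0.006,0,0,0,-1],[-0.07,-0.008,-0.005,0,0,-0.0001,-1],[-0.069,-0.009,-0.006,0.0001,0,0,-1],[-0.07,-0.008,-0.005,0,0.0001,-0.0001,-1],[-0.032,-0.004,0.02,0,0,0,-1],[-0.032,-0.004,0.02,0,0,0,-1],[-0.032,-0.005,0.02,0,0,0,-1],[-0.032,-0.004,0.02,0,0,0,-1]
```

View pics/w4.png

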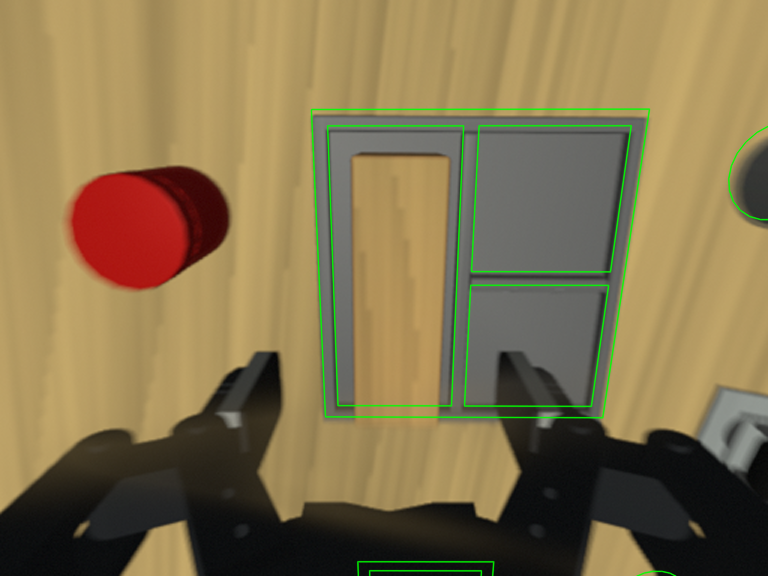

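Run:
```python
from h import *
d=get_image("side");D=get_image("scene")
for n,i in(("s",d),("c",D)):
    cv2.imwrite(f"pics/p1{n}.png",cv2.resize(i["image"][:,:,::-1][180:300,200:340],None,fx=4,fy=4,interpolation=cv2.INTER_CUBIC))
w=get_image("wrist")
a=[ray(w,x/1.5,y/1.5,.049) for x,y in((352,155),(449,156),(438,418),(354,418))]
t=[ray(w,x/1.5,y/1.5,.012) for x,y in((314,115),(648,118),(600,418),(325,418))]
print(np.round(a,3),np.round(t,3))
T=np.mean(t,0);c,s=np.cos(.129),np.sin(.129)
print(np.round([((p-T)[0]*c+(p-T)[1]*s,-(p-T)[0]*s+(p-T)[1]*c) for p in a],3))
```

```text
[[0.414 0.221 0.049]
 [0.457 0.226 0.049]
 [0.474 0.092 0.049]
 [0.43  0.086 0.049]] [[0.39  0.237 0.012]
 [0.561 0.257 0.012]
 [0.582 0.081 0.012]
 [0.412 0.059 0.012]]
[[-0.063  0.071]
 [-0.02   0.071]
 [-0.021 -0.065]
 [-0.065 -0.065]]
```

View pics/p1s.png

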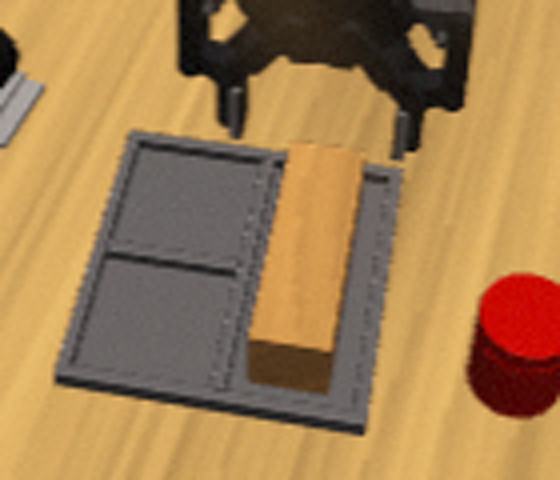

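View pics/p1c.png

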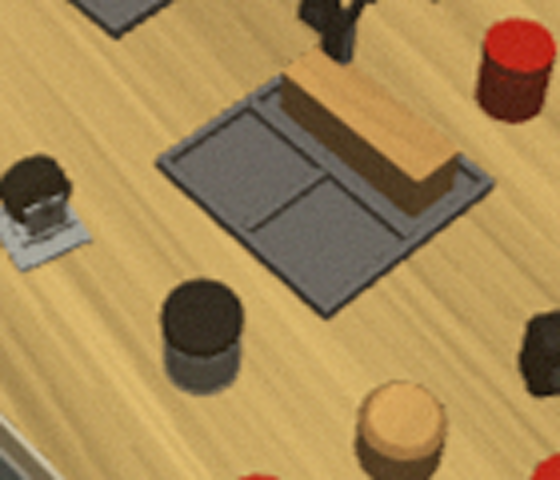

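The batten lies on the floor of the long bay, clear of all its rims. Next is the leg.

>>> arm_command([
  [[-0.05,-0.006,-0.006,0,0,0,-1],[-0.07,-0.009,-0.006,0,0,0,-1],[-0.07,-0.009,-0.006,0,0,0,-1],[-0.07,-0.009,-0.006,0,0,0,-1],[-0.07,-0.009,-0.006,0,0,0,-1],[-0.07,-0.009,-0.006,0,0,0,-1],[-0.07,-0.009,-0.006,0,0,0,-1],[-0.07,-0.009,-0.006,0,0,0,-1],[-0.07,-0.009,-0.005,0,0,0,-1],[-0.07,-0.009,-0.006,0,0,0,-1],[-0.07,-0.008,-0.006,0,0,0,-1],[-0.07,-0.009,-0.006,0,0,0,-1],[-0.06,-0.008,0,0,0,0,-1],[-0.035,-0.004,0,0,0,0,-1],[-0.02,-0.002,0,0,0,0,-1],[0,0,0,0,0,0,-1],[0,0,0,0,0,0,-1]],
])

```text
time: 9.17
position: [0.4327, -0.3345, 0.3115]
tcp_rot: [-3.114, -0.018, 1.703]
contact_force: [0.8, 0.5, -0.2]
width: 0.0854
```

```bash
python3 look.py w5; python3 -c "
from plan import *
plan([(.4415,-.365,.27,97.5,.025)],-1)"
```

```text
t 9.17 p [ 0.4327 -0.3345  0.3115] rpy [-178.39   -1.01   97.57] w 0.0854 F [ 0.8  0.5 -0.2] q [-0.79  0.42 -0.23  0.96 -0.01  0.65]
3 rows
[-0.022,0.004,0.027,-0.0015,-0.0009,0.0001,-1],[-0.021,0.004,0.027,-0.0015,-0.001,0.0001,-1],[-0.022,0.003,0.028,-0.0015,-0.0009,0.0001,-1]
```

View pics/w5.png

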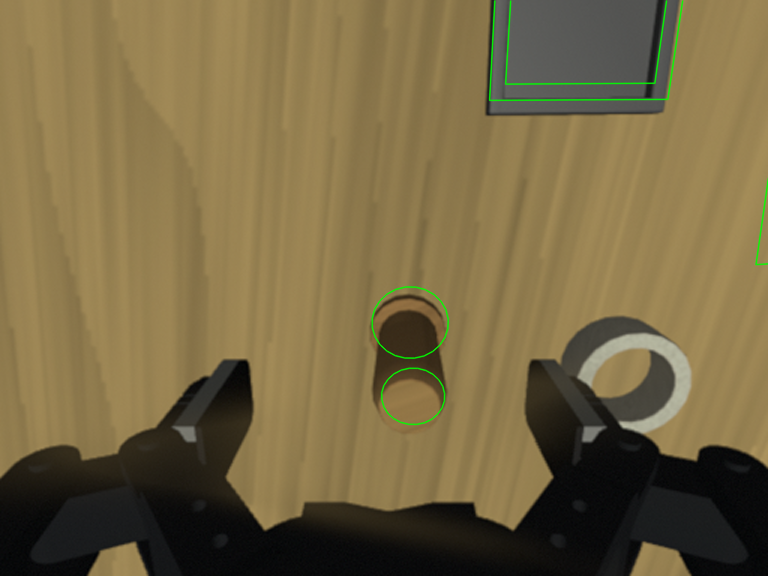

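The leg matches its estimate, with the same small offset as the tray. The masking tape clears the right finger by about 40 mm. Going down.

>>> arm_command([
  [[-0.022,0.004,0.027,-0.0015,-0.001,0,-1],[-0.022,0.004,0.027,-0.0015,-0.001,0,-1],[-0.022,0.004,0.028,-0.0015,-0.001,0,-1],[0,0,0.01,0,0,0,-1],[0,0,0,0,0,0,-1]],
])

```text
time: 9.63
position: [0.4437, -0.3587, 0.2634]
tcp_rot: [3.141, -0.002, 1.711]
contact_force: [-1.2, 2.5, 0.8]
width: 0.0854
```

```bash
python3 look.py w6; python3 -c "
from plan import *
plan([(.4415,-.365,.207,97.5,.02)],-1)"
```

```text
t 9.63 p [ 0.4437 -0.3587  0.2634] rpy [ 1.7998e+02 -9.0000e-02  9.8060e+01] w 0.0854 F [-1.2  2.5  0.8] q [-0.81  0.49 -0.25  0.84  0.    0.62]
3 rows
[-0.004,-0.002,0.038,0,-0.0001,0.0005,-1],[-0.004,-0.002,0.038,0,-0.0001,0.0005,-1],[-0.004,-0.002,0.038,0.0001,0,0.0006,-1]
```

View pics/w6.png

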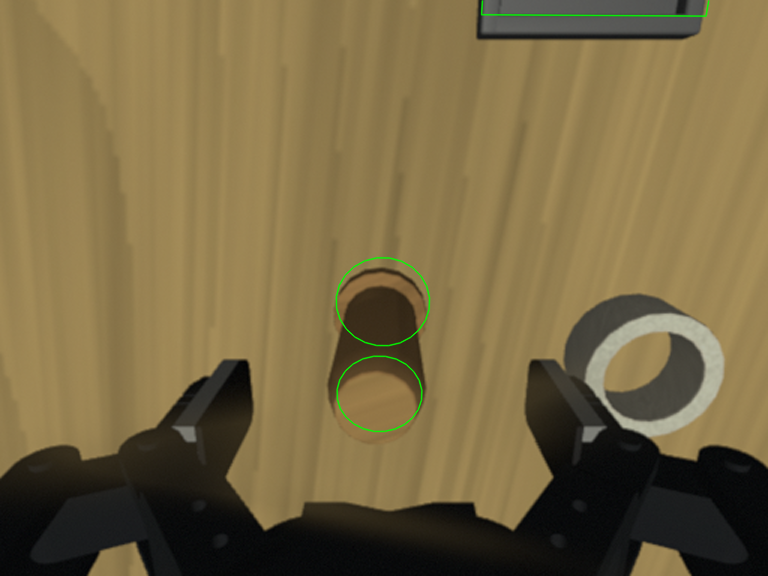

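>>> arm_command([
  [[-0.007,-0.003,0.038,0,0,0.0005,-1],[-0.007,-0.003,0.038,0,0,0.0005,-1],[-0.006,-0.003,0.03,0,0,0.0005,-1],[0,0,0.01,0,0,0,-1],[0,0,0,0,0,0,-1]],
])

```text
time: 10.1
position: [0.4423, -0.365, 0.2089]
tcp_rot: [3.139, 0.001, 1.707]
contact_force: [-0.1, 0.0, 0.1]
width: 0.0854
```

```bash
python3 -c "
from plan import *
st();plan([(.4405,-.3675,.207,97.5,.02)],-1)"
```

```text
t 10.1 p [ 0.4423 -0.365   0.2089] rpy [1.7986e+02 4.0000e-02 9.7800e+01] w 0.0854 F [-0.1  0.   0.1] q [-0.82  0.56 -0.3   0.71  0.    0.62]
1 rows
[-0.004,-0.004,0.004,0.0004,0.0001,0.0008,-1]
```

>>> arm_command([
  [[-0.004,-0.004,0.004,0,0,0.0008,-1],[0,0,0,0,0,0,0.9],[0,0,0,0,0,0,0.9],[0,0,0,0,0,0,0.9],[0,0,0,0,0,0,0.9],[0,0,0,0,0,0,0.9],[0,0,0,0,0,0,0.9],[0,0,0,0,0,0,0.9],[0,0,0,0,0,0,0.9]],
])

```text
time: 10.85
position: [0.4418, -0.3668, 0.2117]
tcp_rot: [3.136, 0.005, 1.703]
contact_force: [-0.4, 0.1, -1.8]
width: 0.0348
```

```bash
python3 -c "
from plan import *
st()
c,s=np.cos(.1292),np.sin(.1292)
for n,(x,y,a),pts in(('t3',(.4818,.1605,7.4),[(39,43),(39,-43)]),('t2',(.4993,-.1346,7.7),[(0,43),(0,-43)])):
  c,s=np.cos(np.radians(a)),np.sin(np.radians(a))
  for u,v in pts: print(n,(u,v),round(x+(c*u-s*v)/1e3,4),round(y+(s*u+c*v)/1e3,4))
plan([(.44,-.36,.34,97.5,.035),(.5259,.1225,.34,97.4,.038)],.9)"
```

```text
t 10.85 p [ 0.4418 -0.3668  0.2117] rpy [179.7    0.26  97.58] w 0.0348 F [-0.4  0.1 -1.8] q [-0.82  0.55 -0.3   0.72  0.    0.62]
t3 (39, 43) 0.5149 0.2082
t3 (39, -43) 0.526 0.1229
t2 (0, 43) 0.4935 -0.092
t2 (0, -43) 0.5051 -0.1772
17 rows
[0.003,0,-0.064,0.0002,0.0002,0.0001,0.9],[0.003,0,-0.064,0.0002,0.0002,0,0.9],[0.004,0,-0.064,0.0002,0.0002,0.0001,0.9],[0.003,-0.001,-0.065,0.0002,0.0001,0,0.9],[0.072,0.023,0,0,0,0,0.9],[0.072,0.023,0,0,0,0,0.9],[0.072,0.023,0,0,0,0,0.9],[0.072,0.023,0,0,0,0,0.9],[0.072,0.023,0,0,0,0,0.9],[0.072,0.023,0,0,0,0,0.9],[0.072,0.023,0,0,0,0,0.9],[0.072,0.023,0,0,0,0.0001,0.9],[0.072,0.022,0,0,0,0,0.9],[0.072,0.023,0,0,0,0.0001,0.9],[0.072,0.022,0,0,0,0,0.9],[0.071,0.023,0,0,0,0.0001,0.9],[0.072,0.022,0,0,0,0,0.9]
```

>>> arm_command([
  [[0.003,0,-0.05,0,0,0,0.9],[0.003,0,-0.064,0,0,0,0.9],[0.004,0,-0.064,0,0,0,0.9],[0.003,0,-0.05,0,0,0,0.9],[0.05,0.016,-0.02,0,0,0,0.9],[0.072,0.023,0,0,0,0,0.9],[0.072,0.023,0,0,0,0,0.9],[0.072,0.023,0,0,0,0,0.9],[0.072,0.023,0,0,0,0,0.9],[0.072,0.023,0,0,0,0,0.9],[0.072,0.023,0,0,0,0,0.9],[0.072,0.023,0,0,0,0,0.9],[0.072,0.022,0,0,0,0,0.9],[0.072,0.023,0,0,0,0,0.9],[0.072,0.022,0,0,0,0,0.9],[0.05,0.016,0,0,0,0,0.9],[0.03,0.01,0,0,0,0,0.9],[0.01,0,0,0,0,0,0.9],[0,0,0,0,0,0,0.9],[0,0,0,0,0,0,0.9]],
])

```text
time: 12.52
position: [0.5193, 0.1037, 0.3391]
tcp_rot: [3.135, 0.004, 1.699]
contact_force: [-0.2, -0.7, -1.9]
width: 0.0349
```

```bash
python3 look.py w7; python3 -c "
from plan import *
plan([(.526,.123,.25,97.4,.03)],.9)"
```

```text
t 12.52 p [0.5193 0.1037 0.3391] rpy [179.62   0.21  97.36] w 0.0349 F [-0.2 -0.7 -1.9] q [ 0.06  0.34 -0.26  0.96 -0.    1.5 ]
4 rows
[0.009,0.004,0.045,0.0003,0.0001,-0.0001,0.9],[0.01,0.004,0.044,0.0002,0.0002,0,0.9],[0.009,0.005,0.045,0.0003,0.0001,-0.0001,0.9],[0.01,0.005,0.044,0.0002,0.0002,0,0.9]
```

View pics/w7.png

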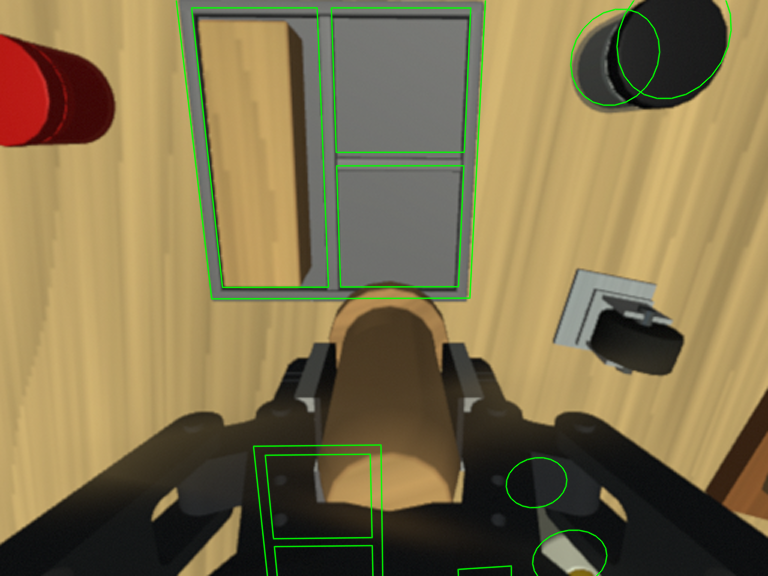

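>>> arm_command([
  [[0.011,0.005,0.045,0.0003,0.0002,0,0.9],[0.011,0.005,0.045,0.0003,0.0002,0,0.9],[0.011,0.005,0.045,0.0003,0.0002,0,0.9],[0.011,0.005,0.045,0.0003,0.0002,0,0.9],[0,0,0.02,0,0,0,0.9],[0,0,0,0,0,0,0.9]],
])

```text
time: 13.07
position: [0.5283, 0.1189, 0.2372]
tcp_rot: [3.139, 0.001, 1.688]
contact_force: [-0.1, -0.6, -0.5]
width: 0.0346
```

```bash
python3 -c "
from plan import *
st();plan([(.526,.123,.217,97.4,.012)],.9)"
```

```text
t 13.07 p [0.5283 0.1189 0.2372] rpy [1.7984e+02 3.0000e-02 9.6710e+01] w 0.0346 F [-0.1 -0.6 -0.5] q [ 0.09  0.47 -0.36  0.74 -0.    1.54]
2 rows
[0.004,-0.002,0.02,0.0002,0,-0.001,0.9],[0.005,-0.002,0.02,0.0003,0.0001,-0.0009,0.9]
```

>>> arm_command([
  [[0.005,-0.003,0.02,0.0004,0,-0.001,0.9],[0.005,-0.003,0.014,0,0,-0.001,0.9],[0,0,0.005,0,0,0,0.9],[0,0,0.003,0,0,0,0.9],[0,0,0,0,0,0,0.9]],
])

```text
time: 13.48
position: [0.525, 0.1208, 0.216]
tcp_rot: [3.14, 0.001, 1.697]
contact_force: [0.1, -0.2, -1.2]
width: 0.0352
```

```bash
python3 -c "
from plan import *
st();plan([(.526,.123,.2157,97.4,.012)],.9)"
```

```text
t 13.48 p [0.525  0.1208 0.216 ] rpy [1.7992e+02 6.0000e-02 9.7250e+01] w 0.0352 F [ 0.1 -0.2 -1.2] q [ 0.09  0.5  -0.39  0.69 -0.    1.53]
1 rows
[0.004,0.003,0.001,0.0002,0.0002,-0.0004,0.9]
```

>>> arm_command([
  [[0,0,0.002,0,0,0,0.9],[0,0,0,0,0,0,0.9]],
])

```text
time: 13.65
position: [0.5254, 0.1207, 0.2158]
tcp_rot: [3.139, 0.001, 1.697]
contact_force: [-0.3, 0.1, -1.5]
width: 0.035
```

>>> arm_command([
  [[0,0,0,0,0,0,0],[0,0,0,0,0,0,-0.2],[0,0,0,0,0,0,-0.3],[0,0,0,0,0,0,-0.3],[0,0,0,0,0,0,-0.3],[0,0,-0.03,0,0,0,-0.3],[0,0,-0.06,0,0,0,-0.3],[0,0,-0.06,0,0,0,-0.3],[0,0,-0.06,0,0,0,-0.4],[0,0,-0.05,0,0,0,-1],[0,0,0,0,0,0,-1]],
])

```text
time: 14.57
position: [0.5244, 0.121, 0.3514]
tcp_rot: [3.14, 0.001, 1.698]
contact_force: [1.2, 0.9, 1.5]
width: 0.0815
```

```bash
python3 look.py w8; python3 -c "
from plan import *
plan([(.642,.24,.33,97.5,.03),(.642,.24,.27,97.5,.03)],-1)"
```

```text
t 14.57 p [0.5244 0.121  0.3514] rpy [1.7993e+02 7.0000e-02 9.7270e+01] w 0.0815 F [1.2 0.9 1.5] q [ 0.09  0.35 -0.21  1.01 -0.    1.54]
8 rows
[0.034,0.044,0.006,0,0,-0.0001,-1],[0.034,0.044,0.007,0,0,-0.0001,-1],[0.035,0.044,0.006,0,0,-0.0001,-1],[0.034,0.044,0.007,0,0.0001,-0.0001,-1],[0.035,0.044,0.006,0,0,-0.0001,-1],[0.034,0.045,0.007,-0.0001,0.0001,-0.0001,-1],[0,0,0.06,0,0,0,-1],[0,0,0.06,0,0,0,-1]
```

View pics/w8.png

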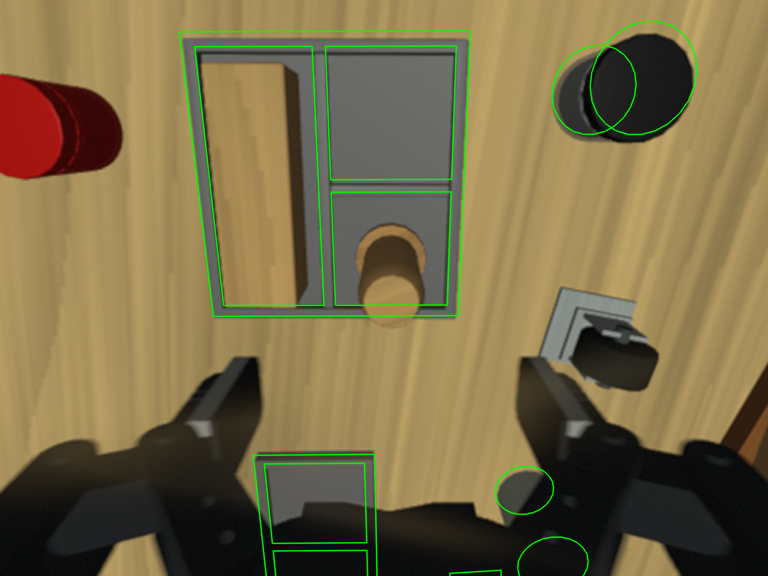

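The leg stands in the lower square bay. Jar next.

>>> arm_command([
  [[0.03,0.036,0.006,0,0,0,-1],[0.034,0.044,0.007,0,0,0,-1],[0.035,0.044,0.006,0,0,0,-1],[0.034,0.044,0.007,0,0,0,-1],[0.035,0.044,0.01,0,0,0,-1],[0.03,0.04,0.02,0,0,0,-1],[0.005,0.006,0.04,0,0,0,-1],[0,0,0.04,0,0,0,-1],[0,0,0.02,0,0,0,-1],[0,0,0,0,0,0,-1]],
])

```text
time: 15.45
position: [0.6411, 0.243, 0.2565]
tcp_rot: [-3.132, 0.003, 1.696]
contact_force: [-0.1, -0.6, 0.1]
width: 0.0852
```

```bash
python3 look.py w9; python3 -c "
from plan import *
plan([(.641,.24,.20,97.5,.025)],-1)"
```

```text
t 15.45 p [0.6411 0.243  0.2565] rpy [-1.7943e+02  1.5000e-01  9.7200e+01] w 0.0852 F [-0.1 -0.6  0.1] q [ 0.26  0.7   0.12  1.   -0.    1.7 ]
3 rows
[-0.002,0,0.038,-0.0005,0.0001,-0.0003,-1],[-0.002,0,0.038,-0.0005,0.0002,-0.0003,-1],[-0.001,0,0.039,-0.0006,0.0001,-0.0003,-1]
```

View pics/w9.png

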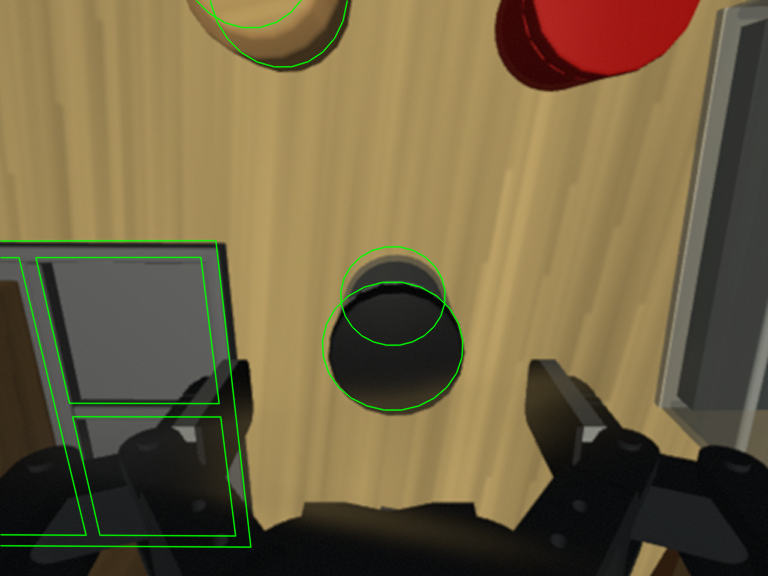

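The jar is centred. The box wall at (660,400) is about 100 mm away.

>>> arm_command([
  [[-0.002,0,0.038,-0.0005,0,0,-1],[-0.002,0,0.038,-0.0005,0,0,-1],[-0.002,0,0.038,-0.0005,0,0,-1],[0,0,0.022,0,0,0,-1],[0,0,0.006,0,0,0,-1],[0,0,0,0,0,0,-1],[0,0,0,0,0,0,0.9],[0,0,0,0,0,0,0.9],[0,0,0,0,0,0,0.9],[0,0,0,0,0,0,0.9],[0,0,0,0,0,0,0.9],[0,0,0,0,0,0,0.9],[0,0,0,0,0,0,0.9]],
])

```text
time: 16.58
position: [0.644, 0.2387, 0.1952]
tcp_rot: [3.13, 0.001, 1.694]
contact_force: [-0.1, 0.3, -1.4]
width: 0.0529
```

```bash
python3 -c "
from plan import *
st()
plan([(.635,.24,.30,97.5,.035),(.515,.208,.30,97.4,.03),(.515,.208,.23,97.4,.03)],.9)"
```

```text
t 16.58 p [0.644  0.2387 0.1952] rpy [1.7931e+02 7.0000e-02 9.7080e+01] w 0.0529 F [-0.1  0.3 -1.4] q [ 0.25  0.75  0.04  0.85 -0.    1.7 ]
12 rows
[0.001,-0.004,-0.052,0.0005,0,-0.0003,0.9],[0.001,-0.004,-0.053,0.0005,0.0001,-0.0003,0.9],[0.001,-0.004,-0.052,0.0005,0,-0.0003,0.9],[0.002,-0.004,-0.053,0.0004,0.0001,-0.0003,0.9],[-0.006,-0.049,0,0,0,0.0001,0.9],[-0.007,-0.049,0,0,0,0.0001,0.9],[-0.007,-0.049,0,0,0,0,0.9],[-0.006,-0.05,0,0,0,0.0001,0.9],[-0.007,-0.049,0,0,0,0,0.9],[0,0,0.047,0,0,0,0.9],[0,0,0.047,0,0,0,0.9],[0,0,0.046,0,0,0,0.9]
```

>>> arm_command([
  [[0.001,-0.004,-0.045,0,0,0,0.9],[0.001,-0.004,-0.053,0,0,0,0.9],[0.001,-0.004,-0.053,0,0,0,0.9],[0.002,-0.004,-0.04,0,0,0,0.9],[-0.006,-0.045,-0.01,0,0,0,0.9],[-0.007,-0.05,0,0,0,0,0.9],[-0.007,-0.05,0,0,0,0,0.9],[-0.006,-0.05,0,0,0,0,0.9],[-0.007,-0.04,0,0,0,0,0.9],[0,-0.01,0.02,0,0,0,0.9],[0,0,0.04,0,0,0,0.9],[0,0,0.03,0,0,0,0.9],[0,0,0,0,0,0,0.9]],
])

```text
time: 17.67
position: [0.5087, 0.2073, 0.2532]
tcp_rot: [3.127, 0.001, 1.695]
contact_force: [-1.1, 0.1, -1.9]
width: 0.0529
```

```bash
python3 look.py w10; python3 -c "
from plan import *
st()
plan([(.515,.2085,.22,97.4,.02)],.9)"
```

```text
t 17.67 p [0.5087 0.2073 0.2532] rpy [1.7918e+02 4.0000e-02 9.7090e+01] w 0.0529 F [-1.1  0.1 -1.9] q [ 0.25  0.46 -0.33  0.77 -0.    1.7 ]
t 17.72 p [0.5091 0.2074 0.2543] rpy [1.7914e+02 4.0000e-02 9.7100e+01] w 0.053 F [-0.7 -0.  -1.5] q [ 0.25  0.46 -0.33  0.77 -0.    1.7 ]
2 rows
[0,0.005,0.034,0.0012,0.0001,-0.0004,0.9],[0.001,0.006,0.035,0.0012,0,-0.0004,0.9]
```

View pics/w10.png

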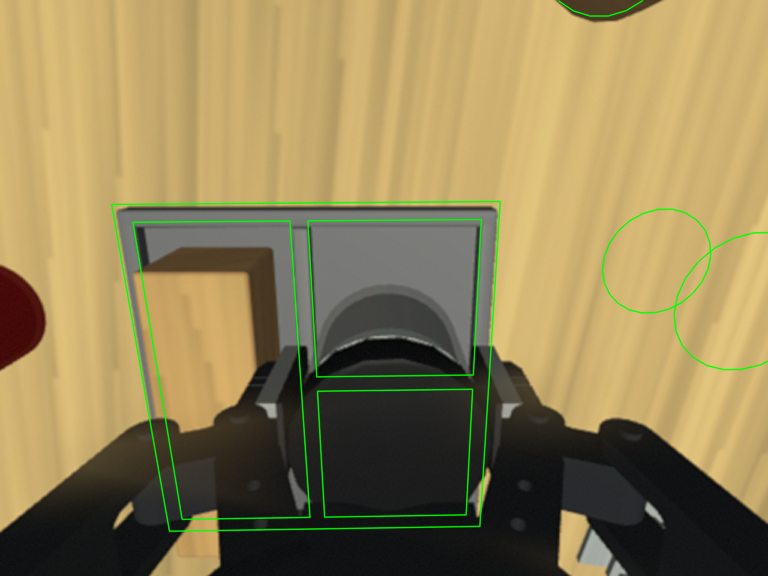

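>>> arm_command([
  [[0.001,0.007,0.034,0.0012,0,-0.0004,0.9],[0.001,0.007,0.034,0.0012,0,-0.0004,0.9],[0,0,0.02,0,0,0,0.9],[0,0,0.012,0,0,0,0.9],[0,0,0,0,0,0,0.9]],
])

```text
time: 18.13
position: [0.519, 0.2101, 0.2069]
tcp_rot: [3.136, 0.0, 1.7]
contact_force: [-1.2, -0.3, -1.0]
width: 0.0528
```

```bash
python3 -c "
from plan import *
st()
plan([(.515,.2085,.199,97.4,.01)],.9)"
```

```text
t 18.13 p [0.519  0.2101 0.2069] rpy [179.68   0.    97.39] w 0.0528 F [-1.2 -0.3 -1. ] q [ 0.25  0.54 -0.34  0.69 -0.    1.7 ]
1 rows
[-0.002,-0.008,0.016,0.0009,0,0,0.9]
```

>>> arm_command([
  [[-0.002,-0.008,0.01,0.0008,0,0,0.9],[0,0,0.005,0,0,0,0.9],[0,0,0.003,0,0,0,0.9],[0,0,0,0,0,0,0.9]],
])

```text
time: 18.47
position: [0.5152, 0.2085, 0.1991]
tcp_rot: [3.139, -0.0, 1.7]
contact_force: [-1.2, -0.0, -1.1]
width: 0.0529
```

```bash
python3 -c "
from plan import *
st()"
```

```text
t 18.47 p [0.5152 0.2085 0.1991] rpy [ 1.7987e+02 -1.0000e-02  9.7390e+01] w 0.0529 F [-1.2 -0.  -1.1] q [ 0.25  0.54 -0.36  0.67 -0.    1.69]
```

>>> arm_command([
  [[0,0,0.002,0,0,0,0.9],[0,0,0,0,0,0,-0.4],[0,0,0,0,0,0,-0.6],[0,0,0,0,0,0,-0.6],[0,0,0,0,0,0,-0.6],[0,0,0,0,0,0,-0.6],[0,0,-0.03,0,0,0,-0.6],[0,0,-0.06,0,0,0,-0.6],[0,0,-0.06,0,0,0,-0.6],[0,0,-0.06,0,0,0,-1],[0,0,-0.04,0,0,0,-1],[0,0,0,0,0,0,-1]],
])

```text
time: 19.47
position: [0.5144, 0.2084, 0.3288]
tcp_rot: [3.14, -0.0, 1.7]
contact_force: [0.7, 0.8, 1.0]
width: 0.0854
```

```bash
python3 look.py w11; python3 -c "
from plan import *
plan([(.579,.3675,.27,97.5,.03)],-1)"
```

```text
t 19.47 p [0.5144 0.2084 0.3288] rpy [179.93  -0.    97.39] w 0.0854 F [0.7 0.8 1. ] q [ 0.25  0.4  -0.2   0.97 -0.    1.7 ]
7 rows
[0.043,0.024,0.016,0,0,0,-1],[0.043,0.024,0.016,0,0,-0.0001,-1],[0.043,0.024,0.017,0,0,0,-1],[0.043,0.024,0.016,0,0,-0.0001,-1],[0.042,0.025,0.017,0,0,0,-1],[0.043,0.024,0.016,0,0,-0.0001,-1],[0.042,0.025,0.017,0,0,0,-1]
```

View pics/w11.png

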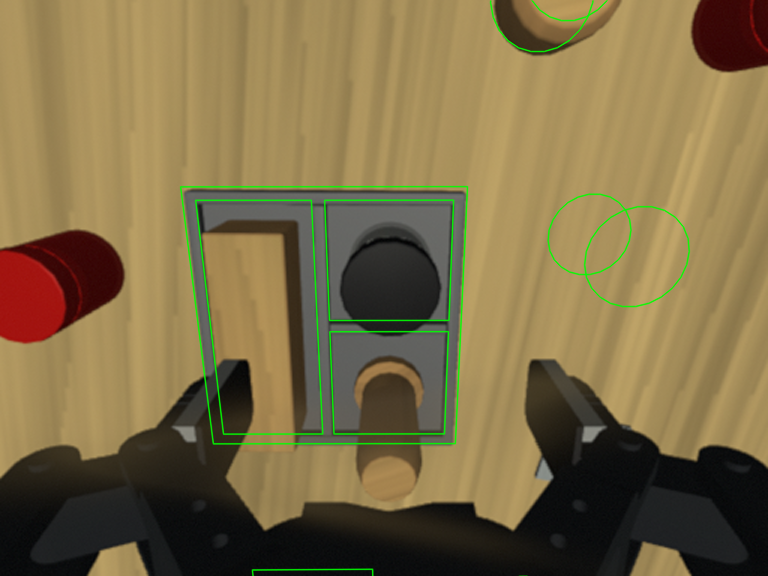

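All three parts are in place in the three-bay tray. On to the bun foot.

>>> arm_command([
  [[0.035,0.02,0.01,0,0,0,-1],[0.043,0.024,0.012,0,0,0,-1],[0.043,0.024,0.012,0,0,0,-1],[0.043,0.024,0.012,0,0,0,-1],[0.043,0.025,0.012,0,0,0,-1],[0.035,0.02,0.012,0,0,0,-1],[0.02,0.012,0.01,0,0,0,-1],[0,0,0,0,0,0,-1],[0,0,0,0,0,0,-1]],
])

```text
time: 20.27
position: [0.571, 0.3523, 0.275]
tcp_rot: [-3.132, 0.004, 1.698]
contact_force: [0.6, 0.1, -0.7]
width: 0.0851
```

```bash
python3 look.py w12; python3 -c "
from plan import *
plan([(.579,.3675,.22,97.5,.025)],-1)"
```

```text
t 20.27 p [0.571  0.3523 0.275 ] rpy [-179.45    0.22   97.27] w 0.0851 F [ 0.6  0.1 -0.7] q [ 0.44  0.66  0.09  1.02 -0.    1.89]
3 rows
[0.01,0.007,0.037,-0.0005,0.0002,-0.0002,-1],[0.01,0.007,0.036,-0.0006,0.0002,-0.0002,-1],[0.009,0.007,0.037,-0.0005,0.0002,-0.0003,-1]
```

View pics/w12.png

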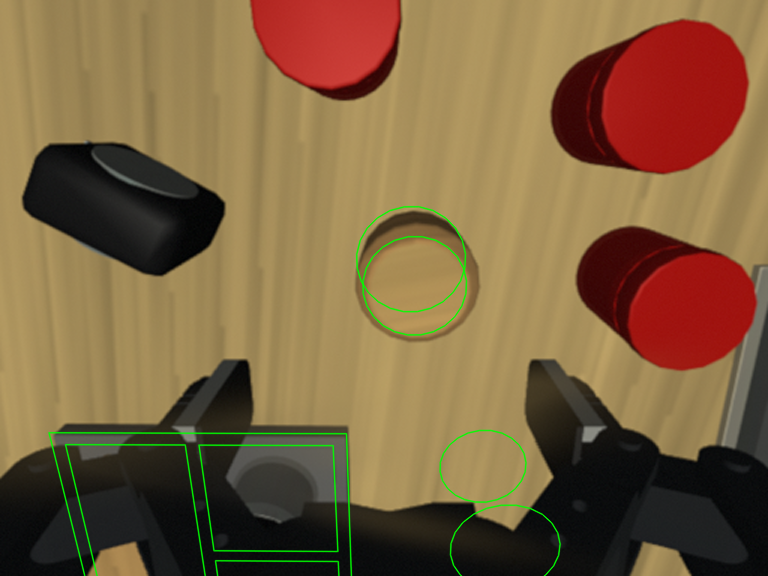

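The bun is centred at (417,280). The red jar at right starts about 75 mm from its axis and the finger backs reach 57 mm, so it clears. Going down.

>>> arm_command([
  [[0.011,0.008,0.037,-0.0005,0.0002,-0.0002,-1],[0.011,0.008,0.037,-0.0005,0.0002,-0.0002,-1],[0.011,0.008,0.037,-0.0005,0.0002,-0.0002,-1],[0,0,0.015,0,0,0,-1],[0,0,0,0,0,0,-1]],
])

```text
time: 20.73
position: [0.58, 0.3658, 0.2112]
tcp_rot: [3.141, 0.001, 1.698]
contact_force: [0.5, 0.4, -0.1]
width: 0.0854
```

```bash
python3 look.py w13; python3 -c "
from plan import *
plan([(.579,.3675,.184,97.5,.015)],-1)"
```

```text
t 20.73 p [0.58   0.3658 0.2112] rpy [1.7999e+02 5.0000e-02 9.7280e+01] w 0.0854 F [ 0.5  0.4 -0.1] q [ 0.46  0.74  0.07  0.9  -0.    1.9 ]
2 rows
[0.002,-0.001,0.028,0,0.0001,-0.0003,-1],[0.002,-0.001,0.028,0.0001,0,-0.0003,-1]
```

View pics/w13.png

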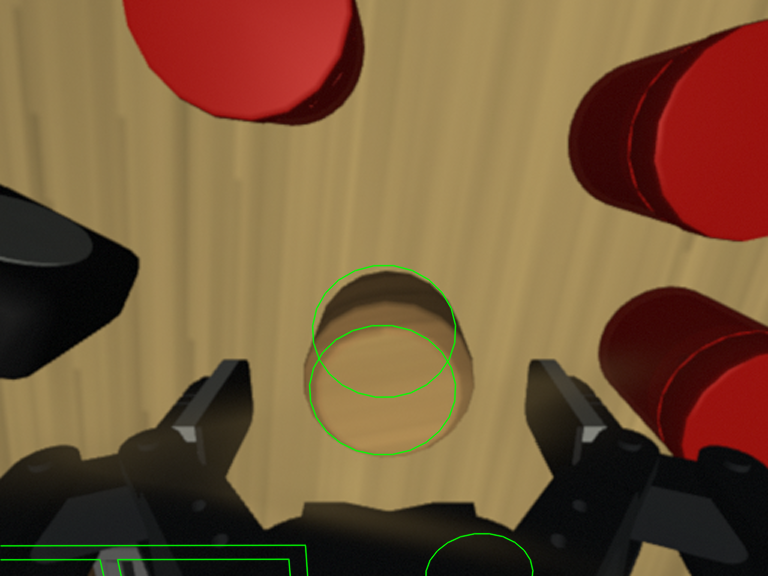

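>>> arm_command([
  [[0.003,-0.003,0.028,0,0,0,-1],[0.003,-0.003,0.022,0,0,0,-1],[0,0,0.008,0,0,0,-1],[0,0,0,0,0,0,-1],[0,0,0,0,0,0,0.9],[0,0,0,0,0,0,0.9],[0,0,0,0,0,0,0.9],[0,0,0,0,0,0,0.9],[0,0,0,0,0,0,0.9],[0,0,0,0,0,0,0.9],[0,0,0,0,0,0,0.9]],
])

```text
time: 21.7
position: [0.5787, 0.3668, 0.1901]
tcp_rot: [3.133, -0.002, 1.696]
contact_force: [1.2, 0.0, -1.3]
width: 0.0545
```

```bash
python3 look.py w14; python3 -c "
from plan import *
plan([(.575,.36,.33,97.5,.035),(.4935,-.092,.33,97.7,.038)],.9)"
```

```text
t 21.7 p [0.5787 0.3668 0.1901] rpy [ 1.7952e+02 -9.0000e-02  9.7150e+01] w 0.0545 F [ 1.2  0.  -1.3] q [ 0.46  0.76  0.04  0.84 -0.    1.9 ]
18 rows
[-0.002,-0.001,-0.056,0.0003,0,-0.0002,0.9],[-0.003,-0.002,-0.056,0.0003,-0.0001,-0.0002,0.9],[-0.002,-0.001,-0.056,0.0002,0,-0.0002,0.9],[-0.003,-0.002,-0.056,0.0003,-0.0001,-0.0002,0.9],[-0.002,-0.002,-0.056,0.0002,0,-0.0002,0.9],[-0.067,-0.021,0,0,0,0,0.9],[-0.067,-0.022,0,0,0,0,0.9],[-0.067,-0.021,0,0,0,0,0.9],[-0.067,-0.022,0,0,0,-0.0001,0.9],[-0.067,-0.022,0,0,0,0,0.9],[-0.068,-0.021,0,0,0,-0.0001,0.9],[-0.067,-0.022,0,0,0,0,0.9],[-0.068,-0.022,0,0,0,-0.0001,0.9],[-0.067,-0.021,0,0,0,0,0.9],[-0.067,-0.022,0,0,0,-0.0001,0.9],[-0.068,-0.021,0,0,0,0,0.9],[-0.067,-0.022,0,0,0,-0.0001,0.9],[-0.068,-0.022,0,0,0,0,0.9]
```

View pics/w14.png

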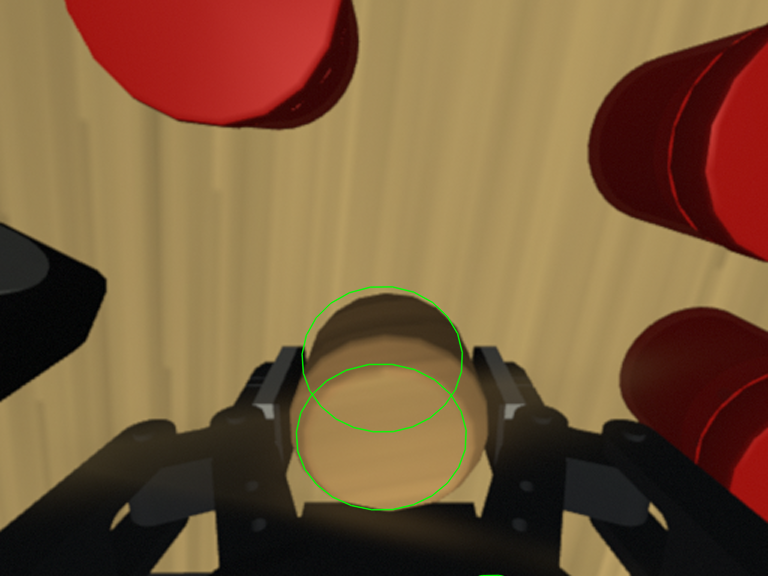

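The bun is held with neither jar nor tape touched. Lifting and carrying it to the two-bay tray.

>>> arm_command([
  [[-0.002,-0.001,-0.045,0,0,0,0.9],[-0.002,-0.001,-0.056,0,0,0,0.9],[-0.002,-0.001,-0.056,0,0,0,0.9],[-0.002,-0.001,-0.056,0,0,0,0.9],[-0.002,-0.001,-0.056,0,0,0,0.9],[-0.05,-0.016,-0.02,0,0,0,0.9],[-0.067,-0.022,0,0,0,0,0.9],[-0.067,-0.022,0,0,0,0,0.9],[-0.067,-0.022,0,0,0,0,0.9],[-0.067,-0.022,0,0,0,0,0.9],[-0.067,-0.022,0,0,0,0,0.9],[-0.067,-0.022,0,0,0,0,0.9],[-0.067,-0.022,0,0,0,0,0.9],[-0.067,-0.022,0,0,0,0,0.9],[-0.067,-0.022,0,0,0,0,0.9],[-0.067,-0.022,0,0,0,0,0.9],[-0.05,-0.016,0,0,0,0,0.9],[-0.03,-0.01,0,0,0,0,0.9],[0,0,0,0,0,0,0.9],[0,0,0,0,0,0,0.9]],
])

```text
time: 23.42
position: [0.49, -0.0691, 0.3391]
tcp_rot: [3.13, 0.001, 1.699]
contact_force: [0.8, -0.4, -0.7]
width: 0.0541
```

```bash
python3 look.py w15; python3 -c "
from plan import *
plan([(.4935,-.092,.22,97.7,.03)],.9)"
```

```text
t 23.42 p [ 0.49   -0.0691  0.3391] rpy [1.7936e+02 4.0000e-02 9.7340e+01] w 0.0541 F [ 0.8 -0.4 -0.7] q [-0.29  0.28 -0.35  0.93  0.    1.15]
5 rows
[-0.009,0,0.048,0.0004,0,-0.0002,0.9],[-0.009,0,0.048,0.0003,0,-0.0002,0.9],[-0.01,0,0.047,0.0004,0.0001,-0.0002,0.9],[-0.009,-0.001,0.048,0.0003,0,-0.0001,0.9],[-0.01,0,0.047,0.0004,0.0001,-0.0002,0.9]
```

View pics/w15.png

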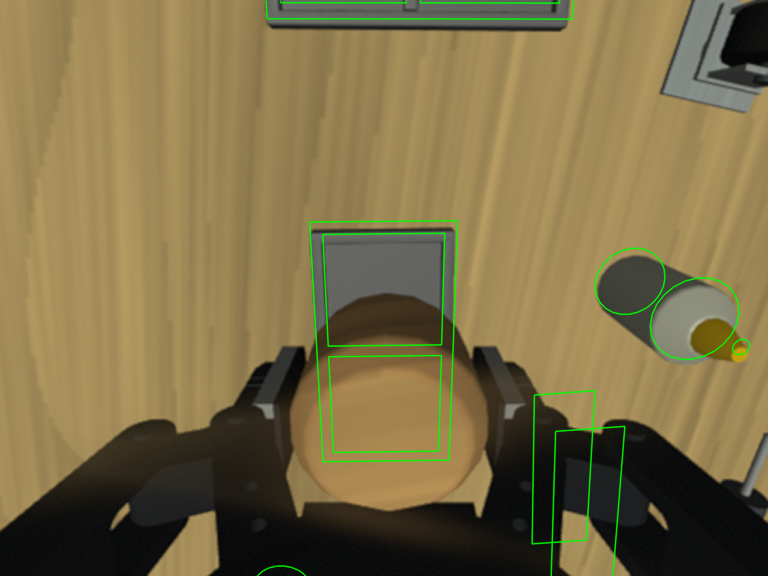

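>>> arm_command([
  [[-0.01,0,0.048,0.0004,0,-0.0002,0.9],[-0.01,0,0.048,0.0004,0,-0.0002,0.9],[-0.01,0,0.048,0.0004,0,-0.0002,0.9],[-0.01,0,0.048,0.0004,0,-0.0002,0.9],[-0.01,0,0.04,0.0004,0,-0.0002,0.9],[0,0,0.012,0,0,0,0.9],[0,0,0,0,0,0,0.9]],
])

```text
time: 24.05
position: [0.4977, -0.0869, 0.2144]
tcp_rot: [3.137, 0.001, 1.716]
contact_force: [-0.9, 0.1, -1.1]
width: 0.054
```

```bash
python3 -c "
from plan import *
st();plan([(.4935,-.092,.195,97.7,.01)],.9)"
```

```text
t 24.05 p [ 0.4977 -0.0869  0.2144] rpy [1.7976e+02 7.0000e-02 9.8310e+01] w 0.054 F [-0.9  0.1 -1.1] q [-0.32  0.45 -0.48  0.64  0.    1.11]
3 rows
[-0.003,-0.003,0.013,0.0002,0.0001,0.0006,0.9],[-0.003,-0.003,0.013,0.0002,0,0.0006,0.9],[-0.003,-0.004,0.013,0.0003,0.0001,0.0005,0.9]
```

>>> arm_command([
  [[-0.005,-0.004,0.014,0.0003,0,0.0006,0.9],[-0.004,-0.004,0.014,0.0003,0,0.0006,0.9],[-0.003,-0.003,0.01,0,0,0.0005,0.9],[0,0,0.004,0,0,0,0.9],[0,0,0,0,0,0,0.9]],
])

```text
time: 24.47
position: [0.4943, -0.0922, 0.1945]
tcp_rot: [3.138, 0.002, 1.707]
contact_force: [0.6, -0.4, -0.6]
width: 0.054
```

```bash
python3 -c "
from plan import *
st();plan([(.4935,-.092,.194,97.7,.01)],.9)"
```

```text
t 24.47 p [ 0.4943 -0.0922  0.1945] rpy [1.7978e+02 1.4000e-01 9.7810e+01] w 0.054 F [ 0.6 -0.4 -0.6] q [-0.33  0.47 -0.51  0.58 -0.    1.1 ]
1 rows
[0.001,-0.002,0.001,0.0006,0.0004,0.0003,0.9]
```

>>> arm_command([
  [[0,0,0.002,0,0,0,0.9],[0,0,0,0,0,0,-0.4],[0,0,0,0,0,0,-0.7],[0,0,0,0,0,0,-0.7],[0,0,0,0,0,0,-0.7],[0,0,0,0,0,0,-0.7],[0,0,-0.03,0,0,0,-0.7],[0,0,-0.06,0,0,0,-0.7],[0,0,-0.06,0,0,0,-0.7],[0,0,-0.06,0,0,0,-1],[0,0,-0.06,0,0,0,-1],[0,0,-0.05,0,0,0,-1],[0,0,0,0,0,0,-1]],
])

```text
time: 25.55
position: [0.4928, -0.0918, 0.3615]
tcp_rot: [3.138, 0.002, 1.707]
contact_force: [0.7, -0.2, 0.4]
width: 0.0856
```

```bash
python3 look.py w16; python3 -c "
from plan import *
plan([(.6635,-.0685,.33,97.7,.03)],-1)"
```

```text
t 25.55 p [ 0.4928 -0.0918  0.3615] rpy [1.7982e+02 1.2000e-01 9.7780e+01] w 0.0856 F [ 0.7 -0.2  0.4] q [-0.33  0.27 -0.29  1.   -0.    1.11]
6 rows
[0,0.058,0.01,0,0,0,-1],[0,0.057,0.01,0.0001,0,0,-1],[0,0.058,0.01,0,0.0001,0.0001,-1],[0,0.057,0.01,0.0001,0,0,-1],[0,0.058,0.01,0,0.0001,0.0001,-1],[0,0.057,0.01,0.0001,0,0,-1]
```

View pics/w16.png

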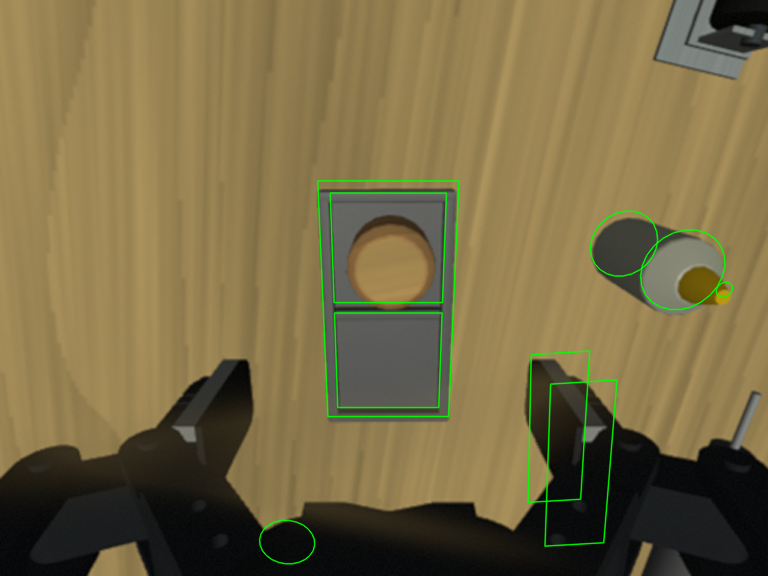

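The bun stands in its bay. Glue bottle next.

>>> arm_command([
  [[0,0.05,0.006,0,0,0,-1],[0,0.057,0.008,0,0,0,-1],[0,0.057,0.008,0,0,0,-1],[0,0.057,0.008,0,0,0,-1],[0,0.05,0.01,0,0,0,-1],[0,0.035,0.01,0,0,0,-1],[0,0.01,0,0,0,0,-1],[0,0,0,0,0,0,-1],[0,0,0,0,0,0,-1]],
])

```text
time: 26.35
position: [0.652, -0.0685, 0.3233]
tcp_rot: [-3.132, -0.002, 1.705]
contact_force: [-0.7, -0.3, -0.6]
width: 0.0854
```

```bash
python3 look.py w17; python3 -c "
from plan import *
plan([(.6635,-.0685,.275,97.7,.02)],-1)"
```

```text
t 26.35 p [ 0.652  -0.0685  0.3233] rpy [-1.7947e+02 -1.4000e-01  9.7710e+01] w 0.0854 F [-0.7 -0.3 -0.6] q [-0.22  0.59  0.11  1.09 -0.    1.22]
3 rows
[-0.001,0.008,0.032,-0.0005,-0.0001,0,-1],[-0.001,0.008,0.032,-0.0005,-0.0001,0,-1],[-0.001,0.008,0.033,-0.0005,-0.0002,0,-1]
```

View pics/w17.png

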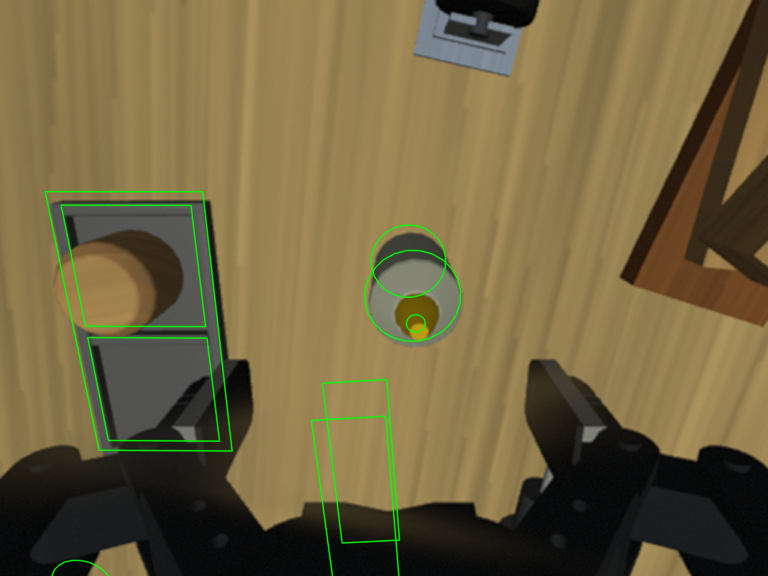

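>>> arm_command([
  [[0,0.009,0.033,-0.0005,0,0,-1],[0,0.009,0.033,-0.0005,0,0,-1],[0,0.009,0.033,-0.0005,0,0,-1],[0,0,0.015,0,0,0,-1],[0,0,0,0,0,0,-1]],
])

```text
time: 26.82
position: [0.661, -0.068, 0.2676]
tcp_rot: [3.14, -0.001, 1.703]
contact_force: [-0.4, -0.2, 0.7]
width: 0.0853
```

```bash
python3 look.py w18; python3 -c "
from plan import *
plan([(.6635,-.0695,.216,97.7,.02)],-1)"
```

```text
t 26.82 p [ 0.661  -0.068   0.2676] rpy [ 1.7991e+02 -8.0000e-02  9.7590e+01] w 0.0853 F [-0.4 -0.2  0.7] q [-0.21  0.65  0.05  0.97  0.    1.23]
3 rows
[-0.001,0.001,0.035,0.0001,-0.0001,-0.0001,-1],[-0.001,0.002,0.035,0.0001,-0.0001,-0.0001,-1],[-0.002,0.001,0.035,0.0001,0,-0.0001,-1]
```

View pics/w18.png

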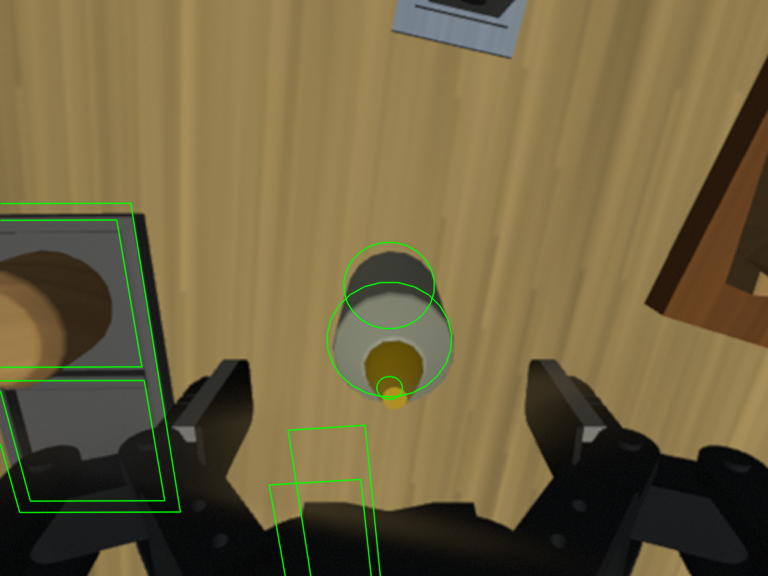

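>>> arm_command([
  [[-0.001,0.002,0.034,0,0,0,-1],[-0.001,0.002,0.034,0,0,0,-1],[-0.002,0.002,0.025,0,0,0,-1],[0,0,0.006,0,0,0,-1],[0,0,0,0,0,0,-1]],
])

```text
time: 27.28
position: [0.6644, -0.0707, 0.2236]
tcp_rot: [3.134, 0.001, 1.702]
contact_force: [0.3, -0.2, -0.4]
width: 0.0853
```

```bash
python3 look.py w19
```

```text
t 27.28 p [ 0.6644 -0.0707  0.2236] rpy [1.7954e+02 8.0000e-02 9.7530e+01] w 0.0853 F [ 0.3 -0.2 -0.4] q [-0.22  0.69  0.01  0.88  0.    1.22]
```

View pics/w19.png

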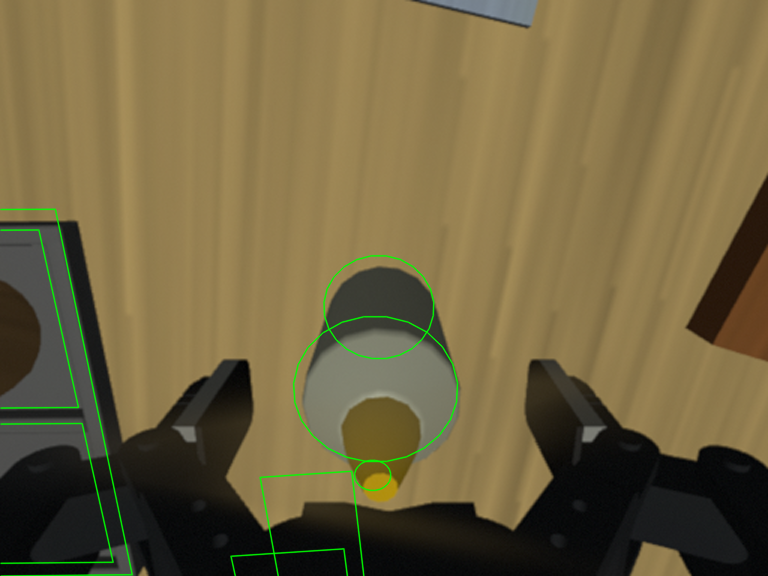

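>>> arm_command([
  [[0,0,0.012,0.0005,0,0,-1],[0,0,0.009,0.0005,0,0,-1],[0,0,0.004,0,0,0,-1],[0,0,0,0,0,0,-1]],
])

```text
time: 27.67
position: [0.6654, -0.0709, 0.2133]
tcp_rot: [3.137, 0.003, 1.702]
contact_force: [-0.3, -0.9, -1.2]
width: 0.0854
```

>>> arm_command([
  [[0,0,0,0,0,0,0.9],[0,0,0,0,0,0,0.9],[0,0,0,0,0,0,0.9],[0,0,0,0,0,0,0.9],[0,0,0,0,0,0,0.9],[0,0,0,0,0,0,0.9],[0,0,0,0,0,0,0.9]],
])

```text
time: 28.25
position: [0.6656, -0.0708, 0.2141]
tcp_rot: [3.136, 0.003, 1.702]
contact_force: [0.4, 0.2, -1.2]
width: 0.047
```

```bash
python3 look.py w20; python3 -c "
from plan import *
st();plan([(.66,-.07,.36,97.7,.035),(.5051,-.1772,.36,97.7,.035)],.9)"
```

```text
t 28.25 p [ 0.6656 -0.0708  0.2141] rpy [1.797e+02 1.700e-01 9.754e+01] w 0.047 F [ 0.4  0.2 -1.2] q [-0.21  0.7   0.01  0.87 -0.    1.22]
t 28.3 p [ 0.6656 -0.0708  0.2141] rpy [1.7969e+02 1.7000e-01 9.7540e+01] w 0.047 F [-0.2  0.4 -1.9] q [-0.21  0.7   0.01  0.87 -0.    1.22]
11 rows
[0,-0.002,-0.058,0.0002,0.0001,-0.0001,0.9],[0.001,-0.002,-0.058,0.0002,0.0001,-0.0001,0.9],[0.001,-0.002,-0.059,0.0002,0.0001,-0.0001,0.9],[0,-0.002,-0.058,0.0001,0.0001,-0.0001,0.9],[0.001,-0.002,-0.059,0.0002,0.0001,0,0.9],[-0.029,-0.056,0,0,0,0,0.9],[-0.028,-0.056,0,0,0,0,0.9],[-0.029,-0.056,0,0,0,0,0.9],[-0.028,-0.056,0,0,0,0,0.9],[-0.029,-0.056,0,0,0,0,0.9],[-0.028,-0.056,0,0,0,0,0.9]
```

View pics/w20.png

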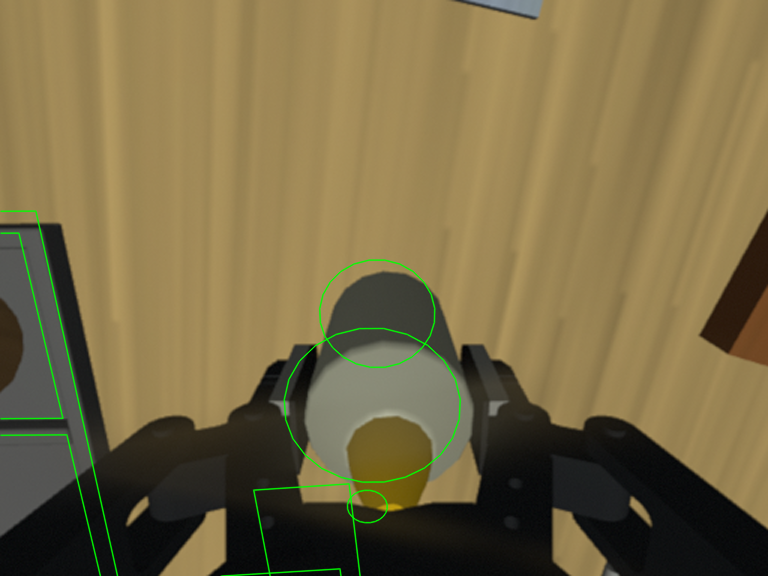

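>>> arm_command([
  [[0,-0.002,-0.04,0,0,0,0.9],[0,-0.002,-0.058,0,0,0,0.9],[0,-0.002,-0.058,0,0,0,0.9],[0,-0.002,-0.05,0,0,0,0.9],[-0.02,-0.04,-0.03,0,0,0,0.9],[-0.028,-0.056,0,0,0,0,0.9],[-0.029,-0.056,0,0,0,0,0.9],[-0.028,-0.056,0,0,0,0,0.9],[-0.029,-0.056,0,0,0,0,0.9],[-0.022,-0.045,0,0,0,0,0.9],[-0.01,-0.022,0,0,0,0,0.9],[0,0,0,0,0,0,0.9],[0,0,0,0,0,0,0.9]],
])

```text
time: 29.38
position: [0.5012, -0.1777, 0.3355]
tcp_rot: [3.137, 0.003, 1.705]
contact_force: [0.6, -0.4, -0.9]
width: 0.0469
```

```bash
python3 look.py w21; python3 -c "
from plan import *
plan([(.505,-.177,.245,97.7,.03)],.9)"
```

```text
t 29.38 p [ 0.5012 -0.1777  0.3355] rpy [179.72   0.18  97.66] w 0.0469 F [ 0.6 -0.4 -0.9] q [-0.48  0.35 -0.26  0.96  0.    0.96]
4 rows
[0,0.002,0.045,0.0002,0.0001,0,0.9],[0,0.001,0.045,0.0002,0.0001,0,0.9],[0,0.002,0.045,0.0002,0.0002,0,0.9],[0,0.002,0.046,0.0001,0.0001,0,0.9]
```

View pics/w21.png

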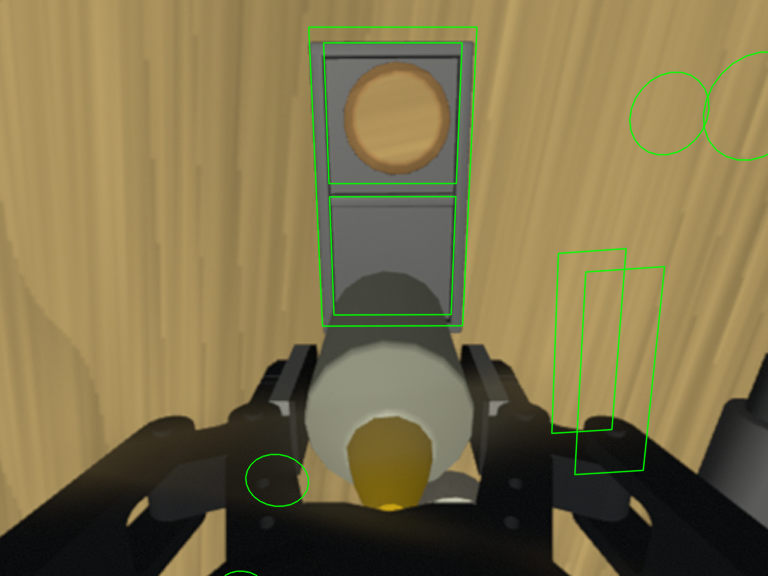

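>>> arm_command([
  [[0,0.002,0.045,0.0002,0.0001,0,0.9],[0,0.002,0.045,0.0002,0.0001,0,0.9],[0,0.002,0.045,0.0002,0.0001,0,0.9],[0,0.002,0.045,0.0002,0.0001,0,0.9],[0,0,0.018,0,0,0,0.9],[0,0,0,0,0,0,0.9]],
])

```text
time: 29.93
position: [0.5135, -0.1743, 0.2339]
tcp_rot: [3.135, 0.004, 1.711]
contact_force: [-0.6, -0.7, -1.1]
width: 0.0467
```

```bash
python3 -c "
from plan import *
st();plan([(.505,-.177,.2185,97.7,.01)],.9)"
```

```text
t 29.93 p [ 0.5135 -0.1743  0.2339] rpy [179.6    0.2   98.05] w 0.0467 F [-0.6 -0.7 -1.1] q [-0.46  0.48 -0.36  0.72  0.    0.97]
2 rows
[-0.001,-0.009,0.015,0.0006,0.0003,0.0005,0.9],[-0.002,-0.009,0.016,0.0005,0.0003,0.0005,0.9]
```

>>> arm_command([
  [[-0.002,-0.01,0.004,0.0006,0.0003,0.0005,0.9],[-0.002,-0.009,0.008,0.0005,0.0003,0.0005,0.9],[0,0,0.01,0,0,0,0.9],[0,0,0.006,0,0,0,0.9],[0,0,0.003,0,0,0,0.9],[0,0,0,0,0,0,0.9]],
])

```text
time: 30.43
position: [0.5058, -0.1778, 0.2203]
tcp_rot: [3.138, 0.002, 1.706]
contact_force: [0.1, 0.2, -1.9]
width: 0.0469
```

```bash
python3 -c "
from plan import *
st();plan([(.505,-.177,.218,97.7,.01)],.9)"
```

```text
t 30.43 p [ 0.5058 -0.1778  0.2203] rpy [1.7982e+02 1.0000e-01 9.7740e+01] w 0.0469 F [ 0.1  0.2 -1.9] q [-0.47  0.49 -0.39  0.69  0.    0.96]
1 rows
[0.002,-0.001,0.005,0.0005,0.0003,0.0001,0.9]
```

>>> arm_command([
  [[0,0,0.004,0,0,0,0.9],[0,0,0.002,0,0,0,0.9],[0,0,0,0,0,0,0.9]],
])

```text
time: 30.68
position: [0.5062, -0.1781, 0.2181]
tcp_rot: [3.137, 0.003, 1.706]
contact_force: [0.4, 0.8, -1.6]
width: 0.0471
```

```bash
python3 -c "
from plan import *
st()"
```

```text
t 30.68 p [ 0.5062 -0.1781  0.2181] rpy [1.7973e+02 1.6000e-01 9.7730e+01] w 0.0471 F [ 0.4  0.8 -1.6] q [-0.47  0.49 -0.39  0.68  0.    0.96]
```

>>> arm_command([
  [[0,0,0.002,0,0,0,0.9],[0,0,0,0,0,0,-0.2],[0,0,0,0,0,0,-0.5],[0,0,0,0,0,0,-0.6],[0,0,0,0,0,0,-0.6],[0,0,0,0,0,0,-0.6],[0,0,-0.03,0,0,0,-0.6],[0,0,-0.06,0,0,0,-0.6],[0,0,-0.06,0,0,0,-0.6],[0,0,-0.06,0,0,0,-0.6],[0,0,-0.06,0,0,0,-0.6],[0,0,-0.05,0,0,0,-0.6],[0,0,0,0,0,0,-0.6]],
])

```text
time: 31.77
position: [0.5046, -0.1773, 0.3834]
tcp_rot: [3.14, 0.001, 1.706]
contact_force: [1.0, -1.4, 0.2]
width: 0.0682
```

```bash
python3 look.py w22
python3 - <<'E'
from h import *
for n in("scene","side"):
    im=get_image(n)["image"][:,:,::-1]
    im=im[90:350,120:370] if n=="scene" else im[80:370,100:360]
    cv2.imwrite(f"pics/f_{n}.png",cv2.resize(im,None,fx=2,fy=2,interpolation=cv2.INTER_CUBIC))
E
```

```text
t 31.77 p [ 0.5046 -0.1773  0.3834] rpy [1.799e+02 5.000e-02 9.773e+01] w 0.0682 F [ 1.  -1.4  0.2] q [-0.47  0.32 -0.17  1.08  0.    0.96]
```

View pics/w22.png

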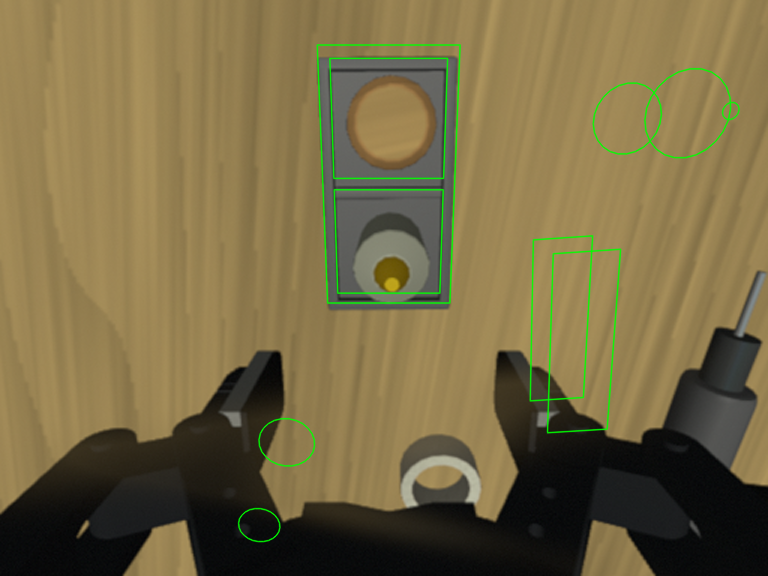

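View pics/f_scene.png

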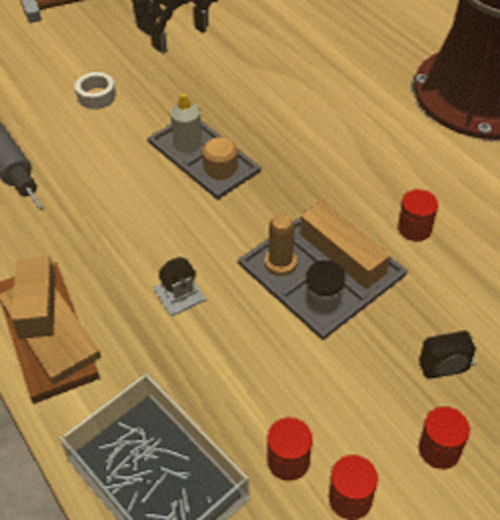

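View pics/f_side.png

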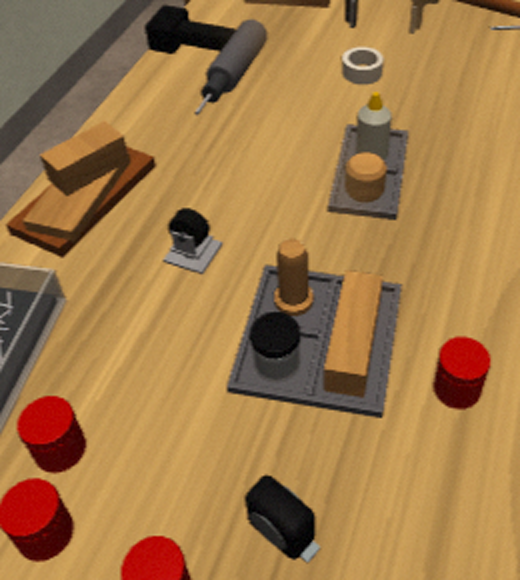

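All five parts stand or lie inside their bays. The castor, tape measure and masking tape are in their original places, and the gripper is clear. Handing in.

```bash
python3 -c "
from rig import *
print(finish_job())"
```

```text
the job is handed in; nothing more can be done
None
```

I made up both kits and handed the job in at about 32 s, out of the 112 s allowed; the hand-in gives no verdict.
- **Three-bay tray:** the batten lies in the long bay. The leg and the jar stand one in each square bay.
- **Two-bay tray:** the bun foot and the glue bottle stand one in each bay.

**Last checks:** The final scene, side and wrist pictures show all five parts upright or flat inside their bays. The castor, tape measure, masking tape and red jars look unmoved. Every part has been let go, and the gripper is clear above the trays. The force readings I took between moves stayed below about 3 N.

**Disagreements:** The scene and side cameras differed by up to about 10 mm on the parts and about 5–6 mm on the trays, so I used averages. The wrist overlay sat roughly 5 mm off overall. The first fast move overshot by about 22 mm above the batten, touching nothing, so I slowed the ends of later moves.

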